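# Set a shaft between bench centres with the deep clamp key

### The arm

A 7-joint arm with a two-finger parallel gripper is mounted at the origin on the work surface. World frame = base frame: x ahead of the robot, y to its left, z up, the work surface at z = 0. Lengths are in m, angles in rad, forces in N, time in s.
With the tool pointing down it reaches from about 0.4 to 0.85 m from the base axis. Payload 10.4 kg.
Tool frame: the origin (TCP) lies on the centre line of the jaws, within the pads' length; the fingertips stand ctrl.tcp_to_tips ahead of it and the grasp point (between the pads) lies 8 mm behind it (ctrl.tcp_to_tips is the distance from the TCP to the fingertips, in m); x points along the fingers, y is the direction in which the jaws open and shut, and the axes are right-handed (so a half turn about x gives the same grasp; the last joint's range is limited). The gripper opens to 87 mm and grips with 3 to 60 N. Pads are 19 mm wide; open, the fingers measure 117 mm over their backs; the gripper's body (75 mm by 190 mm) begins 51 mm behind the grasp point.
Start: joints at [-1.367, 0.332, -0.065, 1.46, 0.022, 1.35, -0.088], TCP at [0.141, 0.609, 0.234] pointing down, gripper open.
Joint ranges: [-2.6, 2.6], [-0.5, 2.12], [-1.47, 1.34], [0.16, 2.42], [-1.27, 4.41], [0.06, 2.06], [-2.6, 2.6]. Speed limits (rad/s): [2.22, 2.22, 2.79, 2.79, 3.14, 3.14, 3.14].

### API

Orientations are given as a 3x3 rotation matrix whose columns are the frame's x, y, z axes.
In Python, from bench import ctrl, eyes gives the robot as it stands.
- The arm moves only by the tool step_arm, never from a script. Its argument "deltas" is a list of rows, each a list of 3 entries, a list of its own where there are three numbers: the gripper command: -1 is fully open, 1 is shut, values between are in proportion, then the shift along the tool's x, y, z in m, then the turn, a rotation vector about the tool's x, y, z in rad. In form: [[jaw, [dx, dy, dz], [ax, ay, az]], ...]. A call has 1 to 12 rows; each row is the pose to reach, as a shift and turn from the pose measured when the call began, along the tool's axes at that moment; what a row does not reach only later rows make up. A row lasts 1/10 s, in which the tool goes at most 50 mm and 8.59 degrees, less where a joint would pass 70% of its speed; a pose out of reach is approached as far as the arm can. A call with a gripper value outside its range is refused whole. The fingers move at their own pace and stop on an object; "newtons" is the grip in N (left out, the last holds). Time passes only in rows, so rows that repeat a pose let the fingers close. It gives the time, the measured TCP pose, the force and the opening at its end, in the units of the state.
- ctrl.sense(): the state, without advancing time (a new reading comes with each control period).
- eyes.capture(name): name is "side" or "top" or "wrist"; returns the picture (480x640x3 uint8, blue, green, red); there is no depth.
- eyes.get_calibration(name): a dict with "camera_matrix" (3x3 intrinsics, pixels), "eye" and "orientation" of the camera in the world. Camera axes: x right, y up, looking along -z (the intrinsics and any distortion apply to the point x, -y, -z); pixel columns grow to the right and rows downward; lengths in m; the calibration is good to about 2 mm. A picture is of the moment at which its call begins: read the wrist's pose just before it. get_calibration takes no time and is no camera call; for the wrist camera it gives the pose at the moment of the call.
- ctrl.job_done(): hands the job in, once; it reports no verdict.
Trained networks look in the newest picture that a camera, given by its name, has taken for a name from the list of things; names that differ only in an ending like _2 or _b are one class to them, and where a whole thing is asked for, a point or a joint stands for the part that bears it (a point fixed in the world has none). Each returns a list of dicts, best first, with "confidence" (0 to 1); they miss things now and then, are a little off and sometimes report something else, mostly with a low value. They report only what shows in the picture. A call takes as long as a camera call.
- eyes.recognise(camera, label): "location" ([x, y, z] in m, in world coordinates, good to about 4 mm: the middle of the surface that is visible of it).
The state is a dict: "clock": time; "qpos": joint angles; "qd": joint speeds; "effort": joint torques, N m; "ee_pos": TCP position; "orientation": TCP orientation; "wrist_force": force on the tool from outside, world axes, zero at the start; "torque": the same for the moment, N m; "grip_width": opening from 0.0 (shut) to 1.0 (fully open).
Only numpy, scipy, OpenCV 4.12 (cv2) and the standard library are available. Lean on these libraries where they do the work, as an engineer would, in place of code of your own. Each camera call takes 0.05 s, during which the arm holds its last target.

### The job

Set the shaft up between the points of the bench centres: take the tubular T-key from the rack, lower it down the tailstock's bore onto the square clamp stem, undo the clamp, slide the tailstock up until the shaft sits on both points with no end play, and tighten the clamp again to its stop. Then draw the key out and hang it back upright in its fork of the rack; leave the other tool and the other things where they are.

Things in the scene. Friction and masses are not known exactly. Their poses are not given: they have to be found in the camera images.
- bed: cast-iron bed of the bench centres, fixed to the bench, 116 wide x 445 long x 40 mm high, ground steel ways on top; origin on the bench under the bed's middle line, y runs along the bed from tailstock to headstock, z up. The headstock (64 x 70 mm, top 145 mm above the bench) stands fixed at the +y end; the tailstock slides at the -y end. Two vee rests on the bed carry the shaft with its axis 100 mm above the bench, on the line of both points.
- head_point (a point): tip of the fixed headstock's 60 degree centre, which points to the bed's -y
- tailstock (a joint): travel of the tailstock along the bed (m), 0 at the outer end of the bed, grows towards the headstock, at most 0.085; the tailstock is held firm while clamped (tens of newtons do not move it) and slides with about 3 N, plus about 5 N once it pushes the shaft along, when unclamped. The shaft is nipped between both points at about 0.065.
- bore_mouth (a point): centre of the mouth of the round vertical bore (36 mm diameter) in the top of the tailstock, 145 mm above the bench; axes as the bed's. The tailstock is a block 64 mm wide (x) and 85 mm long (y), of which 28 mm lie on the -y side of the bore axis and 57 mm on the +y side; it can be pushed by its end face or through a key standing in its bore.
- stem_foot (a point): on the bore axis, top of the round washer at the bottom of the bore, 95 mm below the mouth: the open end of the key stands here when fully down. The 16 mm square clamp stem rises 20 mm from it (top 5 mm tapered to 9 mm), so its top lies 75 mm below the mouth.
- clamp_stem (a joint): angle of the square clamp stem (rad): 0 = tight at its stop, grows anticlockwise seen from above, 1.57 = fully undone at its other stop; at 0 the flats of the square are square to the bed's axes. It stays where it is left and takes about 0.2 to 0.4 N m to turn; the clamp grips below about 0.5 and lets go above about 0.7.
- tail_point (a point): tip of the tailstock's 60 degree centre, which points to the bed's +y
- shaft: turned steel shaft lying loose in the vee rests along the bed's y, 150 mm long, 28 mm diameter with a 40 mm collar 30 mm long in its middle, 12 mm centre holes in both ends; origin at its middle on its axis, about 0.55 kg. It slides along the rests when the tailstock's point pushes it.
- shaft_tail_seat (a point): point on the shaft's axis, 10.4 mm inside its tailstock end, where the tailstock's tip stands when that point sits home in the centre hole
- shaft_head_seat (a point): the same for the headstock's tip at the other end
- tkey: tubular steel T-key, about 0.42 kg: 31 mm tube with a 17.6 mm square socket 30 mm deep at its open lower end, a 14 mm neck from 138 to 163 mm, and a 14 x 14 x 110 mm cross-bar whose centre is 170 mm above the lower end; origin at the centre of the lower end, z up along the key, y along the cross-bar; the socket's flats are square to the bar. About 6 degrees of free play on the stem either way. It hangs upright at the start, its bar across one fork.
- tkey_bar (a point): centre of the T-key's cross-bar
- key_rack: steel rack fixed to the bench, base 130 x 280 mm; two forks side by side at its top, open and pointing along the rack's -x (towards the robot), cross-bar behind them; origin on the bench under its middle, z up. Each fork has two prongs 12 mm wide, 48 mm clear between, tops 180 mm above the bench, running 94 mm from the cross-bar to their front ends, where a lip rises 8 mm: lift a key about 15 mm to bring its bar over the lips.
- fork_left (a point): where the centre of a key's bar hangs, mid-way along the prongs of the fork on the rack's +y side, 7 mm above the prongs; axes as the rack's; the front lips lie 41 mm in front (-x), the cross-bar behind 62 mm
- fork_right (a point): the same for the fork on the rack's -y side, 130 mm from the other. The T-key hangs in either fork, the slim driver in the other.
- hex_driver: slim T-handle driver in the other fork: 11 mm round rod, 150 mm from tip to bar, bar 14 x 14 x 90 mm; origin at its tip, to be left alone
- grease_tin: round lidded tin, 82 mm diameter, 70 mm high, origin under its centre, to be left alone
- flange: turned steel flange, 84 mm diameter, 47 mm high, origin under its centre, to be left alone

How it is judged:
On the way, in this order (a step that is already met when the one before it is completed fails the run):
1. the T-key stands fully down the tailstock's bore on the clamp stem (distance between tkey and stem_foot below 0.008 m and angle between tkey's own z axis and vertical below 0.12 rad), for 0.1 s.
2. the clamp is undone (value of joint clamp_stem above 1.2 rad), for 0.1 s.
3. the shaft sits on both points (each tip within 2 mm of its seat) (distance between tail_point and shaft_tail_seat below 0.002 m and distance between head_point and shaft_head_seat below 0.002 m), for 0.1 s.
4. the clamp is tight again with the shaft still on both points (all of step 3 and value of joint clamp_stem below 0.3 rad), for 0.1 s.
At the end, for the whole second after the job is handed in: each centre's tip within 2 mm of its seat in the shaft; clamp stem within 0.3 rad of its tight stop; the T-key hangs at rest in its fork, bar on both prongs between lips and cross-bar (centre within 20 mm sideways and 6 mm in height of the fork's middle), tilted under 0.15 rad (all of step 4 and ((x of tkey_bar in the frame of fork_left between -0.036 and 0.058 m and y of tkey_bar in the frame of fork_left between -0.02 and 0.02 m and z of tkey_bar in the frame of fork_left between -0.006 and 0.006 m) or (x of tkey_bar in the frame of fork_right between -0.036 and 0.058 m and y of tkey_bar in the frame of fork_right between -0.02 and 0.02 m and z of tkey_bar in the frame of fork_right between -0.006 and 0.006 m)) and angle between tkey's own z axis and vertical below 0.15 rad and linear speed of tkey below 0.03 m/s and linear speed of shaft below 0.01 m/s); the robot touches nothing.
It fails at once if the slim driver is disturbed (moved over 25 mm) (distance of hex_driver from where it was at the start of the episode above 0.025 m).
It fails at once if the grease tin is disturbed (moved over 20 mm) (distance of grease_tin from where it was at the start of the episode above 0.02 m).
It fails at once if the flange is disturbed (moved over 20 mm) (distance of flange from where it was at the start of the episode above 0.02 m).
It fails at once if the shaft is knocked out of the vee rests (z of shaft in the frame of bed below 0.09 m or z of shaft in the frame of bed above 0.125 m).
It also fails if it takes over 64 s, if anything falls off the work surface, if the arm or the gripper's body presses on something with over 40 N, if the wrist force passes 120 N, or if a joint passes its speed limit or range.

## Working session

There is one attempt and no reset: what is moved stays moved. The work goes in short steps, Python scripts to look and compute and a tool call to move; the robot and the scene stay as the last step left them, time stands still between calls to the robot, and variables do not carry over. Pictures are saved under pics/ and viewed, and the job is handed in when it is done.

Besides the shell and the picture viewer there is one more tool, called after "Emit:" as a command line: name --argument value ..., lists and objects as JSON in quotes. step_arm: Moves the arm, as the interface text tells. Its arguments: {"type":"object","properties":{"deltas":{"type":"array","items":{"type":"array"}},"newtons":{"type":"number"}},"required":["deltas"]}

```bash
ls; mkdir -p pics; python3 - <<'E'
from bench import ctrl, eyes
import cv2
s=ctrl.sense(); print(s, ctrl.tcp_to_tips)
for n in ["side","top","wrist"]:
    im=eyes.capture(n); cv2.imwrite(f"pics/{n}0.png",im)
    c=eyes.get_calibration(n); print(n,c)
E
```

```text
pics
{'clock': 0.0, 'qpos': array([-1.36661559,  0.3328703 , -0.06469236,  1.46094827,  0.02161652,
        1.34991385, -0.088488  ]), 'qd': array([ 2.14185000e-04, -5.52496228e-05,  7.63841168e-04, -2.78578984e-03,
       -1.70577374e-03,  1.99964937e-04, -1.65740676e-03]), 'effort': array([-9.77192503e-04, -6.23259473e+01,  2.44971999e-02, -3.89894235e+01,
       -6.13275287e-02,  3.97022814e-02,  1.20188211e-04]), 'ee_pos': array([0.14045632, 0.60862324, 0.23275159]), 'orientation': array([[-2.39629059e-04,  2.24812891e-01,  9.74401923e-01],
       [-1.42373403e-03,  9.74400886e-01, -2.24813002e-01],
       [-9.99998958e-01, -1.44116090e-03,  8.65789948e-05]]), 'wrist_force': array([0.09286678, 0.20100028, 0.4653992 ]), 'torque': array([0.05018286, 0.01127488, 0.02606736]), 'grip_width': 0.9961439650538313} 0.011
side {'camera_matrix': array([[621.13246018,   0.        , 319.63874662],
       [  0.        , 621.13246018, 242.88366393],
       [  0.        ,   0.        ,   1.        ]]), 'eye': array([ 0.27560465, -0.78907725,  0.85284366]), 'orientation': array([[ 0.92793825,  0.
[... 203 characters left out ...]
  0.        , 504.26495772, 240.30116083],
       [  0.        ,   0.        ,   1.        ]]), 'eye': array([0.40282423, 0.0218786 , 1.10585768]), 'orientation': array([[-0.0165673 ,  0.98641864, -0.16341294],
       [-0.99964015, -0.01978944, -0.01810951],
       [-0.02109741,  0.16305411,  0.98639153]])}
wrist {'camera_matrix': array([[385.69162421,   0.        , 319.26917059],
       [  0.        , 385.69162421, 238.26843956],
       [  0.        ,   0.        ,   1.        ]]), 'eye': array([0.06689403, 0.62494104, 0.3846861 ]), 'orientation': array([[ 0.22522479, -0.938235  , -0.26265734],
       [ 0.97430524,  0.2163999 ,  0.06245298],
       [-0.00175655, -0.26997438,  0.9628659 ]])}
```

View pics/side0.png

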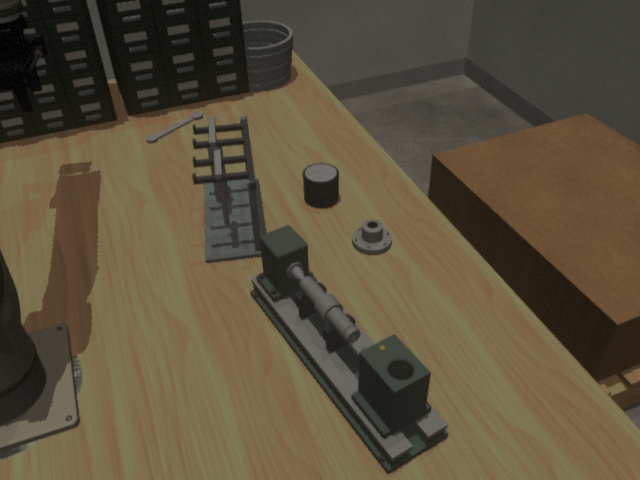

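View pics/top0.png

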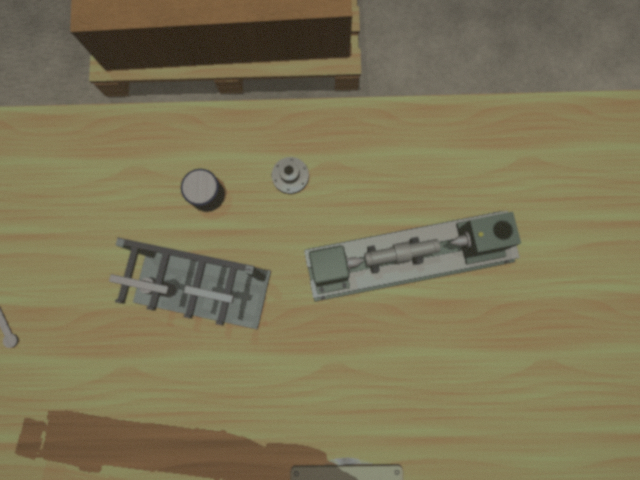

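```bash
python3 - <<'E'
from bench import ctrl, eyes
import numpy as np
for cam in ["top","side"]:
  for n in ["bed","tailstock","bore_mouth","head_point","tail_point","shaft","tkey","tkey_bar","key_rack","fork_left","fork_right","hex_driver","grease_tin","flange"]:
    try: r=eyes.recognise(cam,n)
    except Exception as e: print(n,e); continue
    print(cam,n,[(np.round(d["location"],4).tolist(),round(d["confidence"],2)) for d in r[:3]])
print(ctrl.sense()["clock"])
E
```

```text
top bed [([0.5372, -0.159, 0.0367], 0.56)]
top tailstock [([0.5658, -0.287, 0.1412], 0.57), ([0.4808, 0.367, 0.1934], 0.16)]
top bore_mouth [([0.5654, -0.2815, 0.1394], 0.83)]
top head_point [([0.5343, -0.1578, 0.039], 0.82)]
top tail_point [([0.5595, -0.2838, 0.1361], 0.57)]
top shaft [([0.5396, -0.1164, 0.1121], 0.87), ([0.5362, -0.1624, 0.0399], 0.6)]
top tkey [([0.4802, 0.3645, 0.1909], 0.73)]
top tkey_bar [([0.4793, 0.3675, 0.1938], 0.64)]
top key_rack [([0.4873, 0.2881, 0.0113], 0.64)]
top fork_left [([0.494, 0.2851, 0.013], 0.62)]
top fork_right [([0.4946, 0.2904, 0.0107], 0.82), ([0.4832, 0.3676, 0.1906], 0.29)]
top hex_driver [([0.46, 0.2422, 0.1964], 0.91), ([0.5364, -0.1625, 0.0376], 0.52), ([0.4822, 0.3671, 0.1892], 0.41)]
top grease_tin [([0.6862, 0.2926, 0.0731], 0.64)]
top flange [([0.7269, 0.1107, 0.0136], 0.91)]
side bed [([0.5319, -0.253, 0.0508], 0.73), ([0.4855, 0.2696, 0.0108], 0.59)]
side tailstock [([0.5547, -0.3131, 0.1195], 0.83), ([0.4874, 0.2752, 0.0146], 0.53)]
side bore_mouth [([0.5615, -0.3096, 0.1228], 0.67)]
side head_point [([0.5329, -0.2522, 0.0505], 0.72)]
side tail_point [([0.559, -0.3138, 0.1223], 0.58)]
side shaft [([0.544, -0.1341, 0.1124], 0.69)]
side tkey [([0.4782, 0.3661, 0.1499], 0.68)]
side tkey_bar [([0.4768, 0.3635, 0.1484], 0.88)]
side key_rack [([0.4881, 0.2733, 0.0156], 0.6)]
side fork_left [([0.4862, 0.2656, 0.0129], 0.69)]
side fork_right [([0.4877, 0.2732, 0.0064], 0.71)]
side hex_driver [([0.4608, 0.2435, 0.1477], 0.58), ([0.7246, 0.0965, 0.0178], 0.41)]
side grease_tin [([0.688, 0.2751, 0.0609], 0.65), ([0.5313, -0.2523, 0.0494], 0.58)]
side flange [([0.7258, 0.0943, 0.018], 0.56)]
1.55
```

```bash
cat > h.py <<'E'
import numpy as np, cv2
from bench import ctrl, eyes
def ray(cal,u,v):
    K=cal["camera_matrix"]; R=np.array(cal["orientation"])
    d=np.array([(u-K[0,2])/K[0,0],-(v-K[1,2])/K[1,1],-1.0])
    return np.array(cal["eye"]),R@d
def px2w(cal,u,v,z):
    e,d=ray(cal,u,v); t=(z-e[2])/d[2]; return e+t*d
def w2px(cal,p):
    K=cal["camera_matrix"]; R=np.array(cal["orientation"])
    c=R.T@(np.array(p)-cal["eye"]); 
    return np.array([K[0,0]*c[0]/-c[2]+K[0,2], K[1,1]*(-c[1])/-c[2]+K[1,2]])
E
python3 - <<'E'
import cv2
im=cv2.imread("pics/top0.png")
a=cv2.resize(im[225:335,100:280],None,fx=4.4,fy=4.4,interpolation=cv2.INTER_CUBIC); cv2.imwrite("pics/rk.png",cv2.convertScaleAbs(a,alpha=1.7,beta=10))
b=cv2.resize(im[200:310,295:530],None,fx=3.4,fy=3.4,interpolation=cv2.INTER_CUBIC); cv2.imwrite("pics/bd.png",cv2.convertScaleAbs(b,alpha=1.7,beta=10))
E
```

```text
(no output)
```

View pics/rk.png

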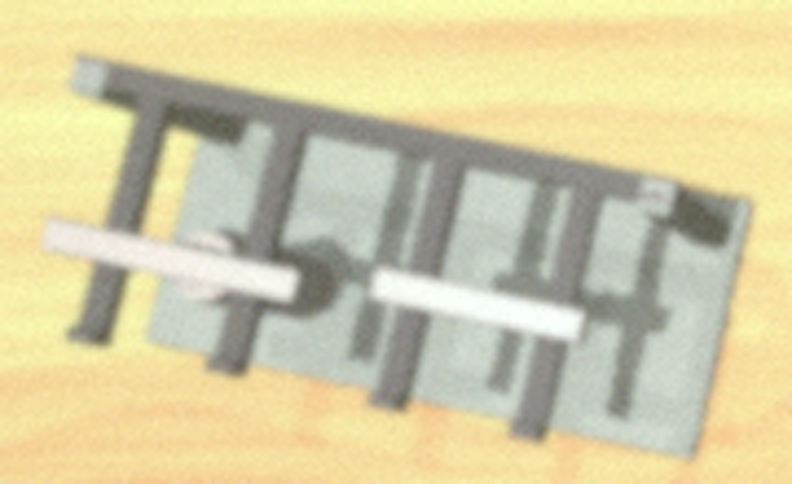

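View pics/bd.png

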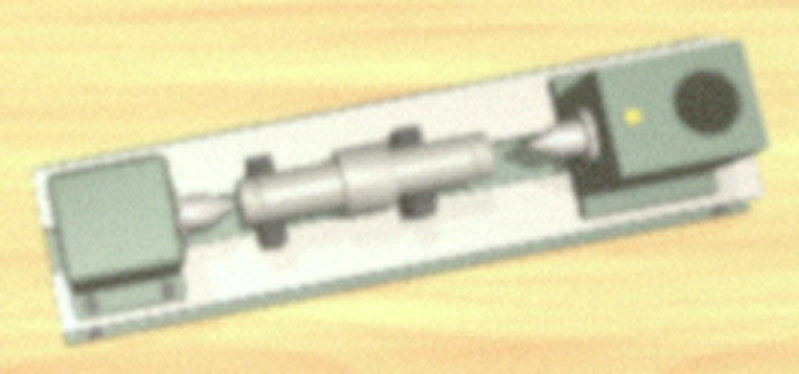

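```bash
python3 - <<'E'
from h import *
c=eyes.get_calibration("top")
R=lambda x,y:(100+(x+.5)/4.4-.5,225+(y+.5)/4.4-.5)
B=lambda x,y:(295+(x+.5)/3.4-.5,200+(y+.5)/3.4-.5)
def P(n,p,z): q=px2w(c,*p,z); print(n,np.round(q,4)); return q
a=P("barL",R(45,235),.194); b=P("barR",R(297,286),.194); print("mid",(a+b)/2,np.degrees(np.arctan2(*(a-b)[:2])),np.linalg.norm(a-b))
a=P("hexL",R(372,281),.194); b=P("hexR",R(582,325),.194); print("mid",(a+b)/2,np.degrees(np.arctan2(*(a-b)[:2])),np.linalg.norm(a-b))
# rack prong fronts (lip top z .188): 
for p in [(90,337),(228,367),(389,402),(528,433)]: P("lip",R(*p),.188)
a=P("cbL",R(75,65),.18);b=P("cbR",R(745,200),.18)
print(np.degrees(np.arctan2(*(a-b)[:2])))
P("bore",B(707,102),.145)
q=[P("tc",B(*p),.145) for p in [(597,72),(740,42),(768,146),(625,180)]]
for i,j in [(0,1),(3,2),(0,3),(1,2)]: d=q[i]-q[j]; print(np.degrees(np.arctan2(d[0],d[1])),np.linalg.norm(d))
print("center top", sum(q)/4)
q=[P("bed",B(*p),.04) for p in [(35,170),(697,38),(66,343-8)]]
for i,j in [(0,1)]: d=q[i]-q[j]; print(np.degrees(np.arctan2(d[0],d[1])),np.linalg.norm(d))
P("shA",B(240,200),.1);P("shB",B(490,152),.1)
q=[P("hc",B(*p),.145) for p in [(50,178),(165,155),(184,262),(72,283)]]
for i,j in [(0,1),(3,2),(0,3),(1,2)]: d=q[i]-q[j]; print(np.degrees(np.arctan2(d[0],d[1])),np.linalg.norm(d))
print("center head", sum(q)/4)
P("headtip",B(235,206),.1);P("tailtip",B(530,146),.1)
E
```

```text
barL [0.4918 0.428  0.194 ]
barR [0.4688 0.322  0.194 ]
mid [0.4803142  0.37499267 0.194     ] 12.254025643496812 0.10852244967032443
hexL [0.4703 0.2909 0.194 ]
hexR [0.4507 0.2037 0.194 ]
mid [0.46050055 0.24729325 0.194     ] 12.663147011134429 0.08937310032415062
lip [0.4497 0.4096 0.188 ]
lip [0.4363 0.3515 0.188 ]
lip [0.4209 0.2842 0.188 ]
lip [0.4073 0.2266 0.188 ]
cbL [0.5657 0.4252 0.18  ]
cbR [0.5025 0.1384 0.18  ]
12.439628778714367
bore [ 0.5758 -0.3076  0.145 ]
tc [ 0.5944 -0.2469  0.145 ]
tc [ 0.6101 -0.3288  0.145 ]
tc [ 0.55   -0.3398  0.145 ]
tc [ 0.5322 -0.2586  0.145 ]
-10.844145847336424 0.0834431786125561
-12.312908856696865 0.0831885284541206
79.37062483557511 0.06327691388564743
79.64233792429329 0.06114638981457803
center top [ 0.57167366 -0.29352372  0.145     ]
bed [0.5599 0.0789 0.04  ]
bed [ 0.6359 -0.3404  0.04  ]
bed [0.4564 0.0609 0.04  ]
-10.274072022592193 0.42619801577739086
shA [ 0.5308 -0.0452  0.1   ]
shB [ 0.5565 -0.1935  0.1   ]
hc [0.5397 0.0649 0.145 ]
hc [ 5.516e-01 -5.000e-04  1.450e-01]
hc [ 0.4906 -0.0097  0.145 ]
hc [0.48   0.0533 0.145 ]
-10.303607541926603 0.06644802356906611
-9.571993925066288 0.06389466171589106
78.9945058553567 0.06077833539208038
81.38347577506599 0.0616163373003727
center head [0.51547753 0.02697558 0.145     ]
headtip [ 0.5273 -0.0421  0.1   ]
tailtip [ 0.5596 -0.2173  0.1   ]
```

```bash
cat >> h.py <<'E'
from scipy.spatial.transform import Rotation as Ro
def Rdown(az):  # az: azimuth deg of tool y
    a=np.radians(az); x=np.array([0,0,-1.]); y=np.array([np.cos(a),np.sin(a),0]); return np.c_[x,y,np.cross(x,y)]
def delta(p,az,s=None,show=True):
    s=s or ctrl.sense(); R=np.array(s["orientation"]); 
    d=R.T@(np.array(p)-s["ee_pos"]); w=Ro.from_matrix(R.T@Rdown(az)).as_rotvec()
    print("d",np.round(d,4).tolist(),"w",np.round(w,4).tolist(),"|d|",round(float(np.linalg.norm(d)),4),"rotdeg",round(float(np.degrees(np.linalg.norm(w))),1))
def st():
    s=ctrl.sense(); R=np.array(s["orientation"]); y=R[:,1]
    print("t",round(float(s["clock"]),2),"p",np.round(s["ee_pos"],4),"az",round(float(np.degrees(np.arctan2(y[1],y[0]))),2),"xax",np.round(R[:,0],3),"F",np.round(s["wrist_force"],2),"T",np.round(s["torque"],2),"g",round(float(s["grip_width"]),3),"q",np.round(s["qpos"],2)); return s
E
python3 - <<'E'
from h import *
st(); delta([.480,.375,.30],-12.4)
E
```

```text
t 1.55 p [0.1405 0.609  0.2336] az 77.01 xax [-0.  0. -1.] F [-0.42 -0.01 -0.64] T [-0.02 -0.04  0.  ] g 1.002 q [-1.37  0.33 -0.06  1.46  0.02  1.35 -0.09]
d [-0.0665, -0.1517, 0.3834] w [1.5605, -0.0001, -0.0001] |d| 0.4177 rotdeg 89.4
```

Emit:
step_arm --deltas '[[0.0,[-0.03,-0.02,0.04],[0.13,0,0]],[0.0,[-0.0665,-0.04,0.08],[0.26,0,0]],[0.0,[-0.0665,-0.055,0.12],[0.4,0,0]],[0.0,[-0.0665,-0.07,0.16],[0.54,0,0]],[0.0,[-0.0665,-0.085,0.2],[0.68,0,0]],[0.0,[-0.0665,-0.1,0.24],[0.82,0,0]],[0.0,[-0.0665,-0.115,0.28],[0.96,0,0]],[0.0,[-0.0665,-0.13,0.32],[1.1,0,0]],[0.0,[-0.0665,-0.14,0.35],[1.24,0,0]],[0.0,[-0.0665,-0.1517,0.3834],[1.38,0,0]],[0.0,[-0.0665,-0.1517,0.3834],[1.5,0,0]],[0.0,[-0.0665,-0.1517,0.3834],[1.56,0,0]]]'

```text
clock: 2.75
ee_pos: [0.4811, 0.3739, 0.3]
orientation: [[0.0, 0.975, -0.221], [-0.0, -0.221, -0.975], [-1.0, 0.0, 0.0]]
wrist_force: [-0.4, -0.1, -0.1]
grip_width: 0.504
```

```bash
python3 - <<'E'
from h import *
st(); delta([.480,.375,.30],-12.4)
cal=eyes.get_calibration("wrist"); im=eyes.capture("wrist"); cv2.imwrite("pics/w1.png",im)
print(cal["eye"],cal["orientation"])
for dz in [(-1,0),(1,0)]:
    pass
u=np.array([.2147,.977])
c=np.array([.4803,.375])
for k in [-.055,0,.055]: print(k,w2px(cal,[*(c+k*u),.194]))
for n in ["tkey_bar","hex_driver"]:
    print(n,eyes.recognise("wrist",n)[:2])
E
```

```text
t 2.75 p [0.4811 0.3739 0.3   ] az -12.79 xax [ 0. -0. -1.] F [-0.36 -0.13 -0.12] T [-0.05  0.13 -0.  ] g 0.504 q [-1.01  0.27  0.35  1.42 -0.09  1.47 -0.89]
d [-0.0, -0.0013, -0.0008] w [-0.0068, 0.0002, -0.0002] |d| 0.0015 rotdeg 0.4
[0.49581674 0.44543949 0.45167297] [[ 9.75114698e-01  2.13420060e-01  6.00266833e-02]
 [-2.21700973e-01  9.38620277e-01  2.64273824e-01]
 [ 5.90733194e-05 -2.71005264e-01  9.62577864e-01]]
-0.055 [320.45584554 310.02238508]
0 [319.94761876 237.68723706]
0.055 [319.37941237 156.81528213]
tkey_bar [{'location': [0.4846, 0.377, 0.1934], 'confidence': 0.83}]
hex_driver [{'location': [0.4633, 0.269, 0.1951], 'confidence': 0.94}]
```

View pics/w1.png

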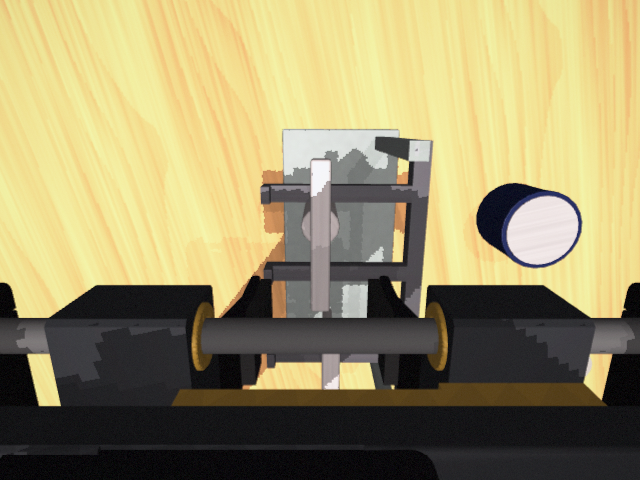

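Emit:
step_arm --deltas '[[0.0,[0.04,-0.001,-0.001],[-0.006,0,0]],[0.0,[0.08,-0.001,-0.001],[-0.006,0,0]],[0.0,[0.11,-0.001,-0.001],[-0.006,0,0]],[0.0,[0.122,-0.001,-0.001],[-0.006,0,0]],[0.0,[0.122,-0.001,-0.001],[-0.006,0,0]],[1.0,[0.122,-0.001,-0.001],[-0.006,0,0]],[1.0,[0.122,-0.001,-0.001],[-0.006,0,0]],[1.0,[0.122,-0.001,-0.001],[-0.006,0,0]],[1.0,[0.122,-0.001,-0.001],[-0.006,0,0]],[1.0,[0.122,-0.001,-0.001],[-0.006,0,0]]]' --newtons 55

```text
clock: 3.9
ee_pos: [0.48, 0.3764, 0.1789]
orientation: [[0.002, 0.978, -0.207], [0.001, -0.207, -0.978], [-1.0, 0.002, -0.001]]
wrist_force: [1.0, -0.1, 3.5]
grip_width: 0.157
```

```bash
python3 - <<'E'
from h import *
st()
im=eyes.capture("side"); cv2.imwrite("pics/s2.png",cv2.resize(im[60:300,120:440],None,fx=2.4,fy=2.4))
E
```

```text
t 3.9 p [0.48   0.3764 0.1789] az -11.96 xax [ 0.002  0.001 -1.   ] F [ 0.95 -0.06  3.45] T [-0.16 -0.33  0.02] g 0.157 q [-1.01  0.34  0.33  1.6  -0.11  1.23 -0.86]
```

View pics/s2.png

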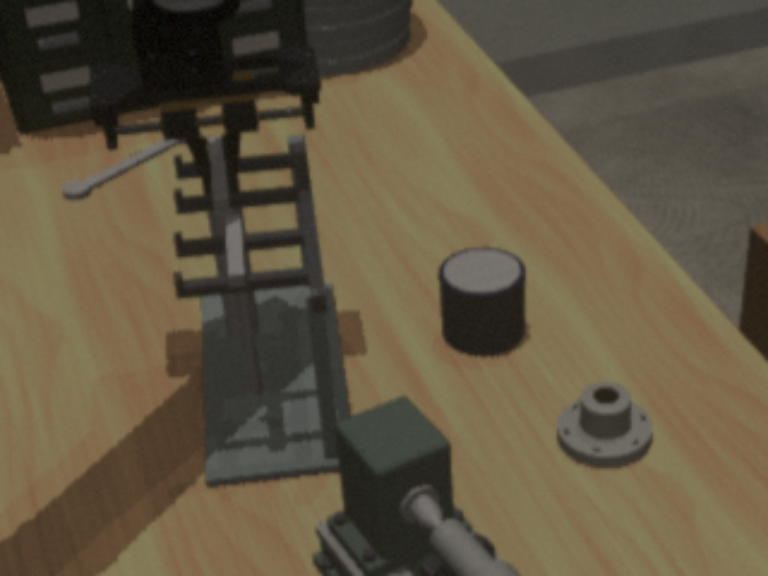

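Emit:
step_arm --deltas '[[1.0,[-0.01,0,0],[0,0,0]],[1.0,[-0.03,0,0],[0,0,0]],[1.0,[-0.055,0,0],[0,0,0]],[1.0,[-0.08,0,0],[0,0,0]],[1.0,[-0.105,0,0],[0,0,0]],[1.0,[-0.13,0,0],[0,0,0]],[1.0,[-0.15,0,0],[0,0,0]],[1.0,[-0.165,0,0],[0,0,0]],[1.0,[-0.165,0,0],[0,0,0]]]' --newtons 60

```text
clock: 4.85
ee_pos: [0.4799, 0.3765, 0.3461]
orientation: [[0.003, 0.978, -0.207], [0.003, -0.207, -0.978], [-1.0, 0.003, -0.004]]
wrist_force: [0.0, -0.1, -3.5]
grip_width: 0.155
```

```bash
python3 - <<'E'
from h import *
st()
psi=10.2; 
delta([.562,-.27,.345],psi)
delta([.5758,-.3076,.345],psi)
im=eyes.capture("side"); cv2.imwrite("pics/s3.png",im)
im=eyes.capture("wrist"); cv2.imwrite("pics/w3.png",im)
im=eyes.capture("top"); cv2.imwrite("pics/t3.png",im)
E
```

```text
t 4.85 p [0.4799 0.3765 0.3461] az -11.95 xax [ 0.003  0.003 -1.   ] F [ 0.01 -0.13 -3.46] T [-0.11  0.03  0.01] g 0.155 q [-1.01  0.27  0.35  1.33 -0.09  1.55 -0.88]
d [-0.0006, 0.2142, 0.6155] w [-0.3865, -0.0031, -0.0033] |d| 0.6517 rotdeg 22.1
d [-0.0007, 0.2354, 0.6494] w [-0.3865, -0.0031, -0.0033] |d| 0.6908 rotdeg 22.1
```

View pics/s3.png

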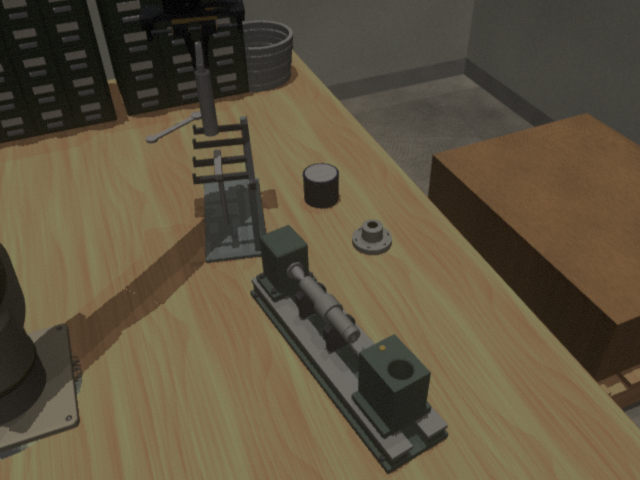

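View pics/w3.png

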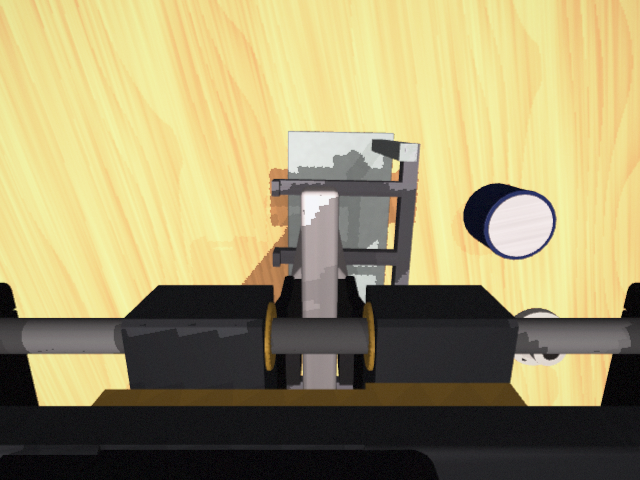

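Emit:
step_arm --deltas '[[1.0,[0,0.004,0.012],[-0.01,0,0]],[1.0,[0,0.012,0.034],[-0.03,0,0]],[1.0,[0,0.024,0.066],[-0.05,0,0]],[1.0,[0,0.037,0.102],[-0.07,0,0]],[1.0,[0,0.05,0.138],[-0.1,0,0]],[1.0,[0,0.063,0.174],[-0.12,0,0]],[1.0,[0,0.077,0.21],[-0.14,0,0]],[1.0,[0,0.09,0.246],[-0.16,0,0]],[1.0,[0,0.103,0.282],[-0.18,0,0]],[1.0,[0,0.116,0.318],[-0.2,0,0]],[1.0,[0,0.13,0.355],[-0.22,0,0]],[1.0,[0,0.143,0.391],[-0.24,0,0]]]'

```text
clock: 6.2
ee_pos: [0.5373, -0.0388, 0.3421]
orientation: [[-0.001, 0.999, 0.032], [-0.0, 0.032, -0.999], [-1.0, -0.001, -0.0]]
wrist_force: [0.5, -0.4, -3.9]
grip_width: 0.155
```

```bash
python3 - <<'E'
from h import *
st()
delta([.587,-.372,.347],10.2)
E
```

```text
t 6.2 p [ 0.5373 -0.0388  0.3421] az 1.83 xax [-0.001 -0.    -1.   ] F [ 0.5  -0.44 -3.9 ] T [-0.06 -0.02  0.01] g 0.155 q [-0.59  0.1   0.63  1.54 -0.06  1.52  0.08]
d [-0.0049, 0.039, 0.3346] w [-0.1461, -0.0001, 0.0008] |d| 0.3369 rotdeg 8.4
```

Emit:
step_arm --deltas '[[1.0,[-0.001,0.004,0.03],[-0.02,0,0]],[1.0,[-0.002,0.008,0.066],[-0.04,0,0]],[1.0,[-0.003,0.012,0.102],[-0.06,0,0]],[1.0,[-0.004,0.016,0.138],[-0.08,0,0]],[1.0,[-0.005,0.02,0.174],[-0.1,0,0]],[1.0,[-0.005,0.024,0.21],[-0.12,0,0]],[1.0,[-0.005,0.028,0.246],[-0.13,0,0]],[1.0,[-0.005,0.032,0.282],[-0.14,0,0]],[1.0,[-0.005,0.036,0.315],[-0.146,0,0]],[1.0,[-0.005,0.039,0.33],[-0.146,0,0]],[1.0,[-0.005,0.039,0.335],[-0.146,0,0]],[1.0,[-0.005,0.039,0.335],[-0.146,0,0]]]'

```text
clock: 7.4
ee_pos: [0.586, -0.3731, 0.3464]
orientation: [[-0.002, 0.984, 0.176], [0.0, 0.176, -0.984], [-1.0, -0.002, -0.001]]
wrist_force: [-0.6, 0.4, -4.0]
grip_width: 0.147
```

```bash
python3 - <<'E'
from h import *
st()
cal=eyes.get_calibration("wrist"); im=eyes.capture("wrist"); cv2.imwrite("pics/w4.png",im)
print(cal)
print(w2px(cal,[.5758,-.3076,.145]))
for n in ["bore_mouth"]:
    print(n,eyes.recognise("wrist",n)[:2])
E
```

```text
t 7.4 p [ 0.586  -0.3731  0.3464] az 10.12 xax [-0.002  0.    -1.   ] F [-0.57  0.41 -3.96] T [-0.15  0.07  0.05] g 0.147 q [ 0.07  0.55  0.76  1.07 -0.37  1.65  0.89]
{'camera_matrix': array([[385.69162421,   0.        , 319.26917059],
       [  0.        , 385.69162421, 238.26843956],
       [  0.        ,   0.        ,   1.        ]]), 'eye': array([ 0.57176112, -0.301017  ,  0.49816306]), 'orientation': array([[ 0.98452362, -0.1693807 , -0.0449824 ],
       [ 0.175235  ,  0.94788074,  0.2661105 ],
       [-0.00243603, -0.26987457,  0.9628924 ]])}
[323.42292695 138.5886811 ]
bore_mouth [{'location': [0.5704, -0.2904, 0.1444], 'confidence': 0.68}, {'location': [0.5541, -0.1924, 0.111], 'confidence': 0.29}]
```

View pics/w4.png

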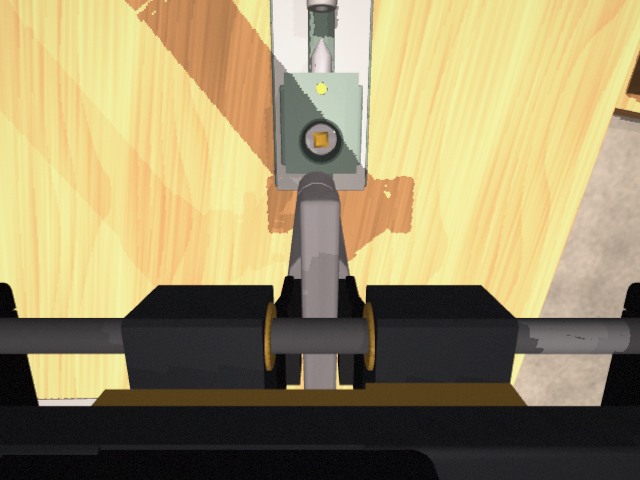

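```bash
python3 - <<'E'
import cv2
im=cv2.imread("pics/w4.png")
a=cv2.resize(im[60:210,250:390],None,fx=5,fy=5,interpolation=cv2.INTER_CUBIC); cv2.imwrite("pics/w4c.png",cv2.resize(a,(700,750))[:600])
cv2.imwrite("pics/w4c.png",cv2.resize(im[65:205,250:390],(600,600),interpolation=cv2.INTER_CUBIC))
E
```

```text
(no output)
```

View pics/w4c.png

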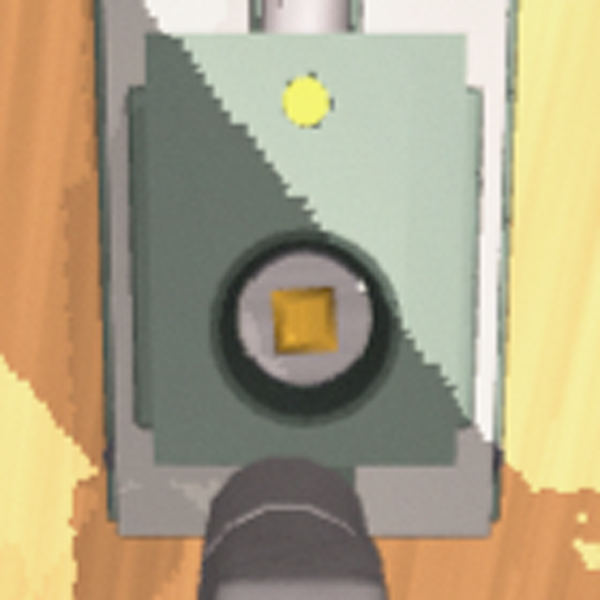

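```bash
python3 - <<'E'
from h import *
s=st(); cal=eyes.get_calibration("wrist")
f=65;g=600/140
W=lambda x,y:(250+(x+.5)/g-.5,f+(y+.5)/g-.5)
print("bore",px2w(cal,*W(306,326),.145),"foot",px2w(cal,*W(305,317),.05),"stemtop",px2w(cal,*W(305,320),.07))
R=np.array(s["orientation"]); 
p=s["ee_pos"]
bar=p-R[:,0]*.008
bot=bar+R[:,0]*.17
# tube bottom & collar profile prediction
t=np.linspace(0,2*np.pi,73)
for h in (0,.003,.138):
    c=bar+R[:,0]*(.17-h)
    q=np.array([w2px(cal,c+.0155*(np.cos(a)*R[:,1]+np.sin(a)*R[:,2])) for a in t])
    print(h,"umin/max",q[:,0].min(),q[:,0].max(),"vmin",q[:,1].min())
print("obs vmin",W(290,458),"side", W(205,0)[0],W(385,0)[0])
print("bar end obs", W(0,0))
for k in (.055,):
    print("bar far end pred", w2px(cal,bar-R[:,0]*.007-R[:,2]*k))
E
python3 - <<'E'
import cv2
im=cv2.imread("pics/w4.png")
cv2.imwrite("pics/w4d.png",cv2.resize(im[165:305,250:390],(600,600),interpolation=cv2.INTER_CUBIC))
E
```

```text
t 7.5 p [ 0.587  -0.3714  0.3471] az 10.25 xax [-0.001  0.001 -1.   ] F [-0.14  1.2  -3.33] T [-0.11 -0.04  0.03] g 0.154 q [ 0.06  0.55  0.76  1.07 -0.37  1.65  0.89]
bore [ 0.57510599 -0.30797345  0.145     ] foot [ 0.57518265 -0.30806797  0.05      ] stemtop [ 0.57518591 -0.30839956  0.07      ]
0 umin/max 302.9253494532347 340.06378483342746 vmin 203.12787238750957
0.003 umin/max 302.77568299239346 340.250290191525 vmin 203.80014358365784
0.138 umin/max 291.3091818533949 354.5397040670979 vmin 255.78852979895782
obs vmin (317.2833333333333, 171.48333333333335) side 297.45 339.45
bar end obs (249.61666666666667, 64.61666666666666)
bar far end pred [324.21002595 184.44492301]
```

View pics/w4d.png

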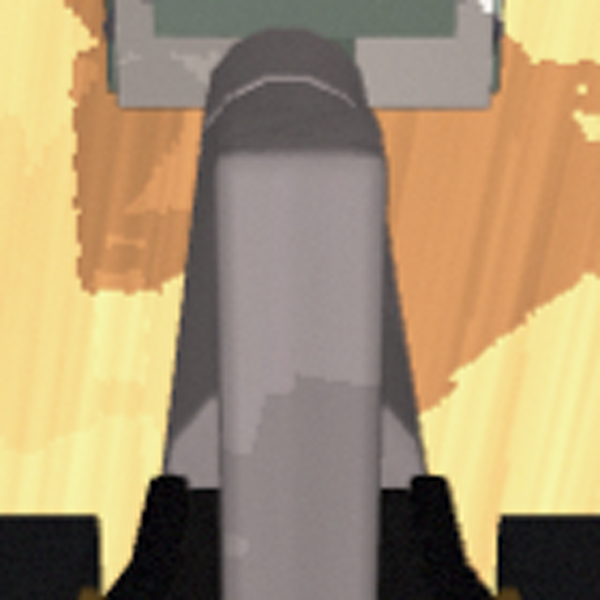

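```bash
python3 - <<'E'
from h import *
s=st(); cal=eyes.get_calibration("wrist"); im=eyes.capture("wrist"); cv2.imwrite("pics/w5.png",im)
im2=eyes.capture("side"); cv2.imwrite("pics/s5.png",im2)
im3=eyes.capture("top"); cv2.imwrite("pics/t5.png",im3)
np.savez("w5.npz",p=s["ee_pos"],R=s["orientation"],eye=cal["eye"],o=cal["orientation"],K=cal["camera_matrix"])
st()
b=cv2.resize(im2[200:460,320:600],(646,600),interpolation=cv2.INTER_CUBIC); cv2.imwrite("pics/s5c.png",cv2.convertScaleAbs(b,alpha=1.8,beta=10))
cv2.imwrite("pics/w5d.png",cv2.resize(im[105:245,250:390],(600,600),interpolation=cv2.INTER_CUBIC))
E
```

```text
t 7.5 p [ 0.587  -0.3714  0.3471] az 10.25 xax [-0.001  0.001 -1.   ] F [-0.14  1.2  -3.33] T [-0.11 -0.04  0.03] g 0.154 q [ 0.06  0.55  0.76  1.07 -0.37  1.65  0.89]
t 7.65 p [ 0.5873 -0.3712  0.3474] az 10.29 xax [-0.     0.001 -1.   ] F [ 0.38 -0.33 -3.99] T [-0.18  0.03  0.01] g 0.152 q [ 0.06  0.55  0.76  1.07 -0.37  1.65  0.89]
```

View pics/s5c.png

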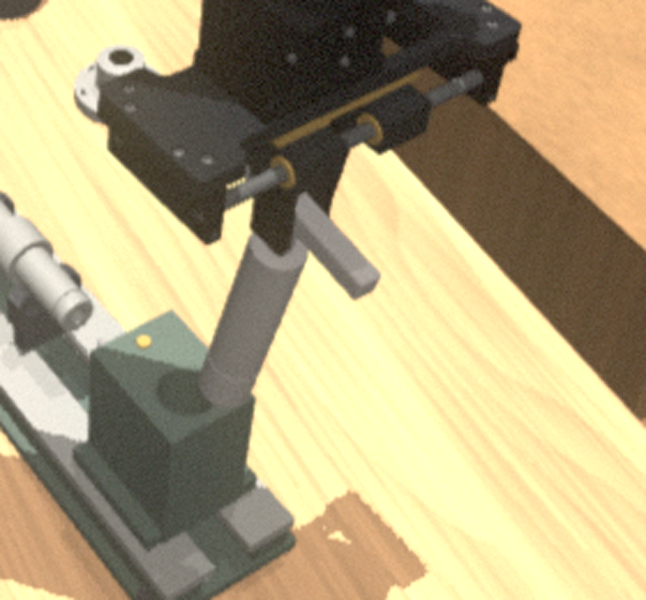

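View pics/w5d.png

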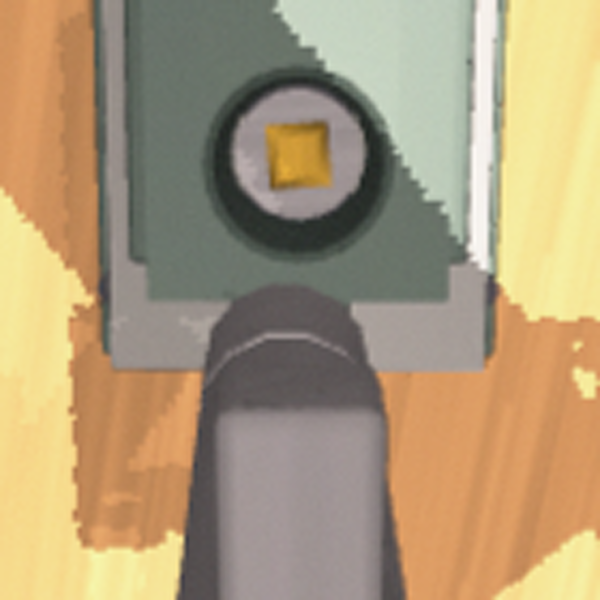

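```bash
cat > fit.py <<'E'
from h import *
from scipy.optimize import least_squares
d=np.load("w5.npz"); cw=dict(camera_matrix=d["K"],eye=d["eye"],orientation=d["o"]); cs=eyes.get_calibration("side")
p,R=d["p"],d["R"]
g=600/140; W=lambda x,y:(250+(x+.5)/g-.5,105+(y+.5)/g-.5)
h=646/280; S=lambda x,y:(320+(x+.5)/h-.5,200+(y+.5)/h-.5)
t=np.linspace(0,2*np.pi,181)
def key(x):
    th,e,dz=x
    # key axes: down = R x rotated about tool y ; bar dir +y = -tool z
    dn=R[:,0]*np.cos(th)-R[:,2]*np.sin(th); by=-R[:,2]*np.cos(th)-R[:,0]*np.sin(th); jx=R[:,1]
    c=p-R[:,0]*.008 + by*e + dn*dz
    return c,dn,by,jx
def res(x,full=False):
    c,dn,by,jx=key(x)
    rim=[c+dn*.17+.0155*(np.cos(a)*jx+np.sin(a)*by) for a in t]
    qw=np.array([w2px(cw,r) for r in rim]); qs=np.array([w2px(cs,r) for r in rim])
    far=w2px(cw,c-dn*.007+by*.055); near=w2px(cs,c-by*.055)
    o=[qw[:,1].min()-W(0,286)[1], far[1]-W(0,410)[1], qs[:,0].min()-S(200,0)[0], qs[:,1].max()-S(0,405)[1], *(near-np.array(S(367,282)))]
    return np.array(o)
r=least_squares(res,[.15,0,0]); 
print("theta deg",np.degrees(r.x[0]),"e,dz mm",r.x[1:]*1e3,"res",np.round(r.fun,1))
c,dn,by,jx=key(r.x); print("bottom",c+dn*.17,"bar",c, "TCP",p)
print("bore",px2w(cw,*W(298,165),.145))
E
python3 fit.py
```

```text
theta deg 9.710168613926424 e,dz mm [-0.63411491 -3.91726203] res [-0.4 -0.4  1.4 -0.6  1.6  0.5]
bottom [ 0.58200501 -0.34431998  0.19129193] bar [ 0.58722081 -0.37268091  0.35882835] TCP [ 0.5869841  -0.37140547  0.34707542]
bore [ 0.57384489 -0.31033816  0.145     ]
```

```bash
cat >> fit.py <<'E'
o=R.T@(c-p); th=r.x[0]
kR=R.T@np.c_[by,dn]  # in tool
print("offset o in tool",o, "bar dir,down in tool",kR.T)
q=np.array([w2px(cw,c+dn*.17+.0155*(np.cos(a)*jx+np.sin(a)*by)) for a in t]); print("pred u range",q[:,0].min(),q[:,0].max(),"obs",W(208,0)[0],W(368,0)[0])
def target(c_t,az):
    Rt=Rdown(az)@Ro.from_rotvec([0,-th,0]).as_matrix()
    pt=np.array(c_t)-Rt@o
    s=ctrl.sense(); R0=np.array(s["orientation"])
    print("d",np.round(R0.T@(pt-s["ee_pos"]),4).tolist(),"w",np.round(Ro.from_matrix(R0.T@Rt).as_rotvec(),4).tolist(), pt)
np.savez("key.npz",o=o,th=th)
target([.575,-.3085,.35],10.2)
E
python3 fit.py
```

```text
theta deg 9.710168613926424 e,dz mm [-0.63411491 -3.91726203] res [-0.4 -0.4  1.4 -0.6  1.6  0.5]
bottom [ 0.58200501 -0.34431998  0.19129193] bar [ 0.58722081 -0.37268091  0.35882835] TCP [ 0.5869841  -0.37140547  0.34707542]
bore [ 0.57384489 -0.31033816  0.145     ]
offset o in tool [-1.17541890e-02 -6.12913041e-18  1.28573262e-03] bar dir,down in tool [[-1.68664315e-01 -1.53976369e-16 -9.85673551e-01]
 [ 9.85673551e-01 -9.04478284e-17 -1.68664315e-01]]
pred u range 302.1983934420872 340.9516504699979 obs 298.15 335.48333333333335
d [0.0093, -0.0009, -0.0631] w [0.0016, -0.17, -0.0001] [ 0.57512665 -0.3092039   0.33819735]
```

Emit:
step_arm --deltas '[[1.0,[0,0,-0.005],[0,-0.02,0]],[1.0,[0,0,-0.012],[0,-0.05,0]],[1.0,[0.002,0,-0.02],[0,-0.08,0]],[1.0,[0.004,0,-0.03],[0,-0.11,0]],[1.0,[0.006,0,-0.04],[0,-0.14,0]],[1.0,[0.008,-0.001,-0.05],[0.001,-0.17,0]],[1.0,[0.009,-0.001,-0.058],[0.001,-0.17,0]],[1.0,[0.009,-0.001,-0.063],[0.001,-0.17,0]],[1.0,[0.009,-0.001,-0.063],[0.001,-0.17,0]],[1.0,[0.009,-0.001,-0.063],[0.001,-0.17,0]]]'

```text
clock: 8.65
ee_pos: [0.575, -0.3099, 0.3387]
orientation: [[0.03, 0.984, 0.175], [-0.166, 0.177, -0.97], [-0.986, 0.0, 0.169]]
wrist_force: [0.7, -0.7, -3.0]
grip_width: 0.153
```

```bash
python3 - <<'E'
from h import *
s=st(); cal=eyes.get_calibration("wrist"); im=eyes.capture("wrist"); cv2.imwrite("pics/w6.png",im)
im2=eyes.capture("side"); cv2.imwrite("pics/s6.png",im2)
np.savez("w6.npz",p=s["ee_pos"],R=s["orientation"],eye=cal["eye"],o=cal["orientation"],K=cal["camera_matrix"])
im3=eyes.capture("top"); cv2.imwrite("pics/t6.png",im3)
b=cv2.resize(im2[220:420,320:520],(800,600) if 0 else (600,600),interpolation=cv2.INTER_CUBIC); cv2.imwrite("pics/s6c.png",cv2.convertScaleAbs(b,alpha=1.8,beta=10))
E
```

```text
t 8.65 p [ 0.575  -0.3099  0.3387] az 10.2 xax [ 0.03  -0.166 -0.986] F [ 0.7  -0.71 -2.98] T [0.23 0.06 0.02] g 0.153 q [-0.25  0.35  0.82  1.35 -0.13  1.44  0.71]
```

View pics/s6c.png

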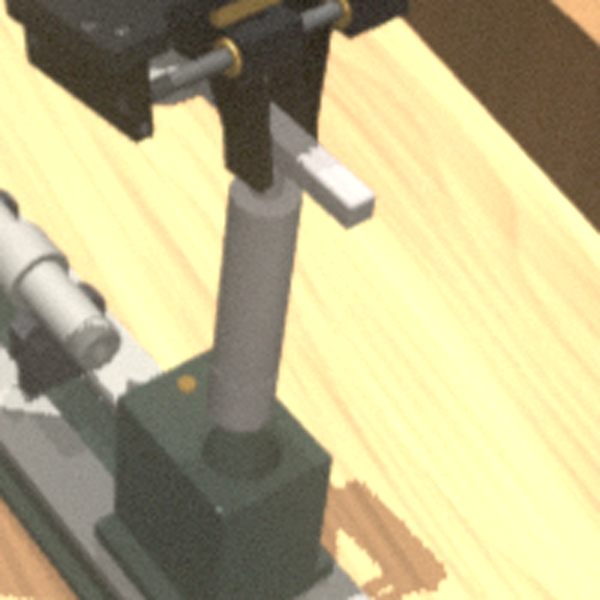

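View pics/w6.png

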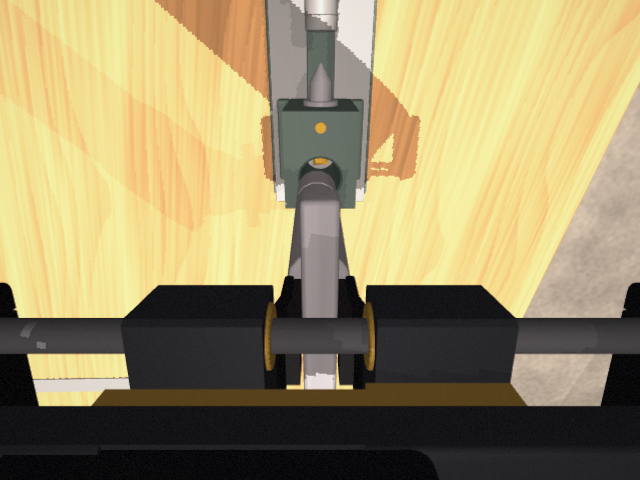

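```bash
cat > rel.py <<'E'
from h import *
d=np.load("w6.npz"); k=np.load("key.npz"); cw=dict(camera_matrix=d["K"],eye=d["eye"],orientation=d["o"]); cs=eyes.get_calibration("side")
p,R=d["p"],d["R"]; o,th=k["o"],float(k["th"])
dn=R[:,0]*np.cos(th)-R[:,2]*np.sin(th); by=-R[:,2]*np.cos(th)-R[:,0]*np.sin(th); jx=R[:,1]
c=p+R@o; bot=c+dn*.17; print("down",dn,"bar",c,"bot",bot)
t=np.linspace(0,2*np.pi,181)
S=lambda q:((q[...,0]-320+.5)*3-.5,(q[...,1]-220+.5)*3-.5)
def ext(cam,ctr,rad,ax=jx,ay=by):
    q=np.array([w2px(cam,ctr+rad*(np.cos(a)*ax+np.sin(a)*ay)) for a in t]); return q
q=ext(cs,bot,.0155); x,y=S(q); print("side bottom x",x.min(),x.max(),"y",y.min(),y.max())
q=ext(cs,c+dn*.032,.0155); x,y=S(q); print("side tubetop x",x.min(),x.max(),"y",y.min(),y.max())
for b in [(.575,-.3085,.145),(.5758,-.3076,.145)]:
    q=ext(cs,np.array(b),.018,np.array([1,0,0.]),np.array([0,1.,0])); x,y=S(q); print("side bore",b,x.min(),x.max(),"y",y.min(),y.max())
    q=ext(cw,np.array(b),.018,np.array([1,0,0.]),np.array([0,1.,0])); print("wrist bore",q.min(0),q.max(0))
q=ext(cw,bot,.0155); print("wrist bottom",q.min(0),q.max(0))
E
python3 rel.py; python3 - <<'E'
import cv2
im=cv2.imread("pics/w6.png")
cv2.imwrite("pics/w6d.png",cv2.resize(im[90:230,250:390],(600,600),interpolation=cv2.INTER_CUBIC))
E
```

```text
down [ 1.83029797e-04  5.90693279e-05 -9.99999982e-01] bar [ 0.57482275 -0.30920106  0.35049614] bot [ 0.57485387 -0.30919102  0.18049615]
side bottom x 212.47418725469532 280.24725031928403 y 371.83601712296104 424.4305814834939
side tubetop x 229.9270036448563 305.65035068690116 y 155.1793440957489 207.21439216657006
side bore (0.575, -0.3085, 0.145) 202.85711788442484 279.45196528374817 y 415.31720544205496 476.2468301307512
wrist bore [301.24449877 156.04724428] [342.05431043 195.73323197]
side bore (0.5758, -0.3076, 0.145) 203.51913619555927 280.04152105025616 y 413.44850438692504 474.2588224936103
wrist bore [302.30134227 155.18766296] [343.15026196 194.94832859]
wrist bottom [302.17174335 170.78654801] [340.93221798 207.90066358]
```

View pics/w6d.png

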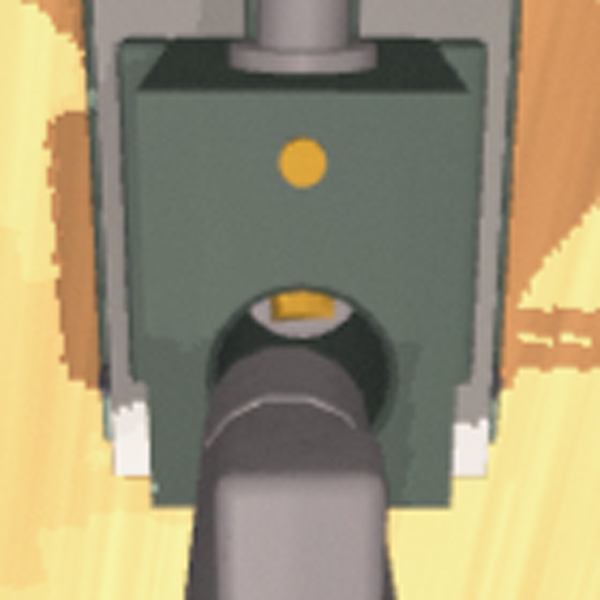

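Emit:
step_arm --deltas '[[1.0,[0,0.003,0],[0,0,0]],[1.0,[0.01,0.003,-0.0017],[0,0,0]],[1.0,[0.02,0.003,-0.0034],[0,0,0]],[1.0,[0.0296,0.003,-0.0051],[0,0,0]],[1.0,[0.0345,0.003,-0.0059],[0,0,0]],[1.0,[0.0394,0.003,-0.0068],[0,0,0]],[1.0,[0.0443,0.003,-0.0076],[0,0,0]]]'

```text
clock: 9.5
ee_pos: [0.5778, -0.3097, 0.2933]
orientation: [[0.03, 0.984, 0.174], [-0.166, 0.177, -0.97], [-0.986, 0.0, 0.169]]
wrist_force: [0.7, -1.0, -3.6]
grip_width: 0.156
```

```bash
python3 - <<'E'
from h import *
s=st(); cal=eyes.get_calibration("wrist"); im=eyes.capture("wrist")
im2=eyes.capture("side"); 
b=cv2.resize(im2[220:420,320:520],(400,400),interpolation=cv2.INTER_CUBIC)
a=cv2.resize(im[90:230,250:390],(400,400),interpolation=cv2.INTER_CUBIC)
cv2.imwrite("pics/c7.png",np.hstack([cv2.convertScaleAbs(b,alpha=1.8,beta=10),cv2.convertScaleAbs(a,alpha=1.3,beta=20)]))
E
```

```text
t 9.5 p [ 0.5778 -0.3097  0.2933] az 10.17 xax [ 0.03  -0.166 -0.986] F [ 0.68 -0.95 -3.63] T [0.22 0.07 0.  ] g 0.156 q [-0.26  0.37  0.81  1.42 -0.14  1.35  0.7 ]
```

View pics/c7.png

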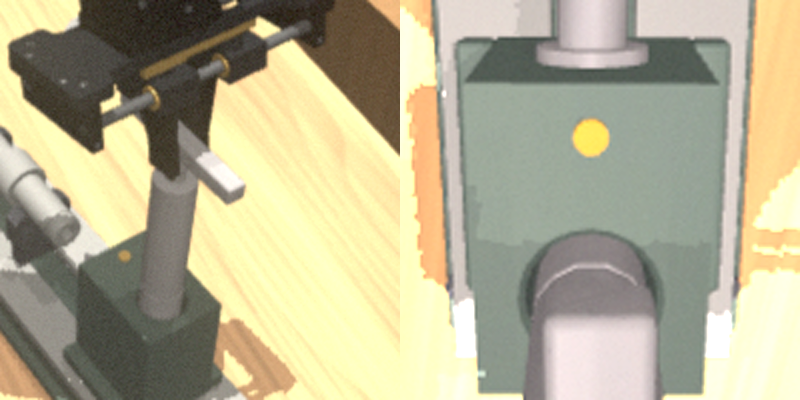

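Emit:
step_arm --deltas '[[1.0,[0.005,-0.0005,0.0005],[0,0,0]],[1.0,[0.012,-0.0005,-0.001],[0,0,0]],[1.0,[0.0197,-0.0005,-0.0023],[0,0,0]],[1.0,[0.0296,-0.0005,-0.004],[0,0,0]],[1.0,[0.0394,-0.0005,-0.0057],[0,0,0]],[1.0,[0.0493,-0.0005,-0.0074],[0,0,0]],[1.0,[0.0562,-0.0005,-0.0086],[0,0,0]]]'

```text
clock: 10.3
ee_pos: [0.577, -0.3103, 0.2347]
orientation: [[0.028, 0.984, 0.174], [-0.166, 0.177, -0.97], [-0.986, -0.002, 0.168]]
wrist_force: [0.7, 1.0, -4.2]
grip_width: 0.154
```

```bash
python3 - <<'E'
from h import *
s=st()
E
```

```text
t 10.3 p [ 0.577  -0.3103  0.2347] az 10.18 xax [ 0.028 -0.166 -0.986] F [ 0.66  0.96 -4.17] T [ 0.21  0.05 -0.  ] g 0.154 q [-0.25  0.4   0.79  1.51 -0.16  1.24  0.71]
```

Emit:
step_arm --deltas '[[1.0,[0.005,0,-0.0008],[0,0,0]],[1.0,[0.01,0,-0.0017],[0,0,0]],[1.0,[0.015,0,-0.0025],[0,0,0]],[1.0,[0.018,0,-0.003],[0,0,0]]]'

```text
clock: 10.7
ee_pos: [0.5771, -0.3104, 0.2162]
orientation: [[0.028, 0.984, 0.175], [-0.166, 0.177, -0.97], [-0.986, -0.002, 0.168]]
wrist_force: [0.4, -0.7, -3.2]
grip_width: 0.153
```

```bash
python3 - <<'E'
from h import *
s=st()
E
```

```text
t 10.7 p [ 0.5771 -0.3104  0.2162] az 10.18 xax [ 0.028 -0.166 -0.986] F [ 0.37 -0.68 -3.22] T [ 0.27 -0.17 -0.02] g 0.153 q [-0.25  0.41  0.79  1.54 -0.16  1.2   0.71]
```

Emit:
step_arm --deltas '[[1.0,[0.004,0,-0.0007],[0,0,0]],[1.0,[0.007,0,-0.0012],[0,0,0]],[1.0,[0.009,0,-0.0015],[0,0,0]]]'

```text
clock: 11.0
ee_pos: [0.5793, -0.3124, 0.2117]
orientation: [[0.035, 0.984, 0.173], [-0.169, 0.177, -0.97], [-0.985, 0.005, 0.173]]
wrist_force: [-4.9, 3.6, 33.2]
grip_width: 0.152
```

```bash
python3 - <<'E'
from h import *
s=st()
E
```

```text
t 11.0 p [ 0.5793 -0.3124  0.2117] az 10.18 xax [ 0.035 -0.169 -0.985] F [-4.94  3.62 33.18] T [-0.06  1.15 -0.17] g 0.152 q [-0.24  0.42  0.78  1.54 -0.17  1.19  0.71]
```

Emit:
step_arm --deltas '[[1.0,[-0.003,-0.001,0],[0,0,0]],[1.0,[-0.004,-0.0015,0],[0,0,0]],[0.2,[-0.004,-0.0015,0],[0,0,0]],[0.0,[-0.004,-0.0015,0],[0,0,0]],[0.0,[-0.004,-0.0015,0],[0,0.05,0]],[0.0,[-0.004,-0.0015,-0.001],[0,0.11,0]],[0.0,[-0.004,-0.0015,-0.0025],[0,0.17,0]],[0.0,[-0.004,-0.0015,-0.0025],[0,0.17,0]]]'

```text
clock: 11.8
ee_pos: [0.5766, -0.3116, 0.215]
orientation: [[0.005, 0.985, 0.174], [-0.003, 0.174, -0.985], [-1.0, 0.004, 0.004]]
wrist_force: [-0.8, -1.3, -0.8]
grip_width: 0.489
```

```bash
python3 - <<'E'
from h import *
s=st(); cal=eyes.get_calibration("wrist"); im=eyes.capture("wrist"); cv2.imwrite("pics/w8.png",im)
im2=eyes.capture("side"); 
b=cv2.resize(im2[220:420,320:520],(600,600),interpolation=cv2.INTER_CUBIC)
cv2.imwrite("pics/s8.png",cv2.convertScaleAbs(b,alpha=1.8,beta=10))
for k in [-.055,0,.055]:
    for o in (-.007,.007):
        a=np.radians(10.2); q=np.array([.575,-.3085])+k*np.array([-np.sin(a),np.cos(a)])+o*np.array([np.cos(a),np.sin(a)])
        print(k,o,w2px(cal,[*q,.227]))
E
```

```text
t 11.8 p [ 0.5766 -0.3116  0.215 ] az 10.02 xax [ 0.005 -0.003 -1.   ] F [-0.82 -1.28 -0.84] T [-0.15  0.07  0.01] g 0.489 q [-0.1   0.48  0.73  1.44 -0.32  1.34  0.83]
-0.055 -0.007 [305.52926225 427.63997108]
-0.055 0.007 [337.54088169 427.45204502]
0 -0.007 [303.68897438 313.41986238]
0 0.007 [338.84732441 313.24277765]
0.055 -0.007 [301.44739796 174.29320429]
0.055 0.007 [340.43856566 174.13641256]
```

View pics/w8.png

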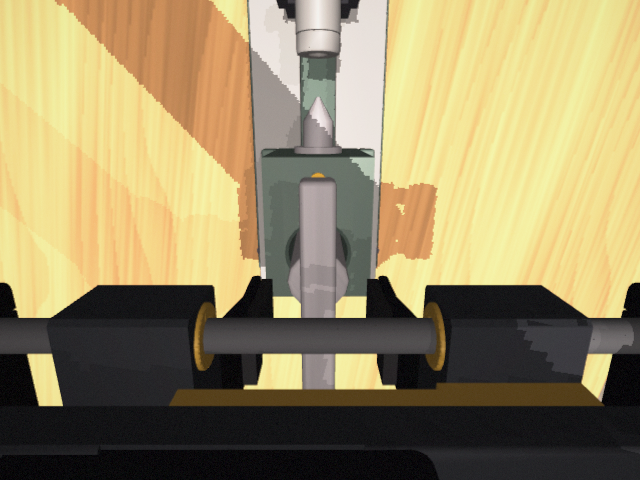

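View pics/s8.png

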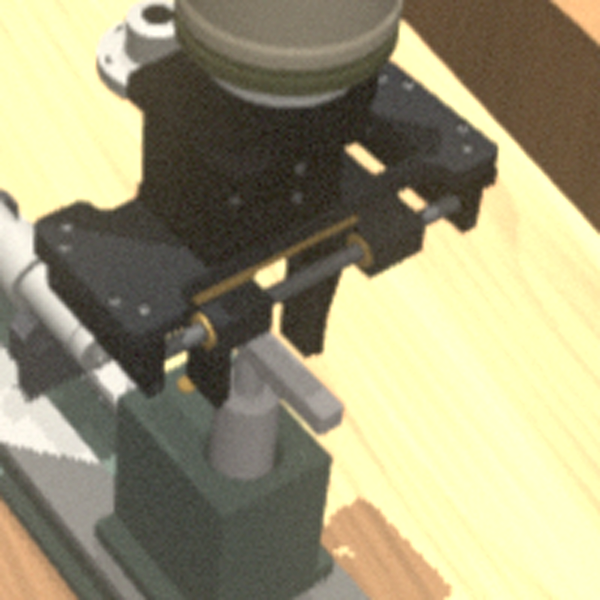

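Emit:
step_arm --deltas '[[0.0,[0.0025,-0.001,-0.0027],[0,0,0]],[0.0,[0.0025,-0.001,-0.0027],[0,0,0]],[1.0,[0.0025,-0.001,-0.0027],[0,0,0]],[1.0,[0.0025,-0.001,-0.0027],[0,0,0]],[1.0,[0.0025,-0.001,-0.0027],[0,0,0]],[1.0,[0.0025,-0.001,-0.0027],[0,0,0]]]' --newtons 60

```text
clock: 12.5
ee_pos: [0.5757, -0.3077, 0.2125]
orientation: [[0.006, 0.984, 0.176], [-0.005, 0.176, -0.984], [-1.0, 0.005, 0.006]]
wrist_force: [-0.0, 0.6, 0.4]
grip_width: 0.221
```

```bash
python3 - <<'E'
from h import *
s=st()
E
```

```text
t 12.5 p [ 0.5757 -0.3077  0.2125] az 10.13 xax [ 0.006 -0.005 -1.   ] F [-0.01  0.6   0.39] T [-0.08  0.04 -0.  ] g 0.221 q [-0.11  0.47  0.73  1.45 -0.32  1.33  0.82]
```

Emit:
step_arm --deltas '[[1.0,[0,0,0.001],[0,0,0]],[1.0,[0.001,0,0.001],[0,0,0]],[1.0,[0.001,0,0.001],[-0.08,0,0]],[1.0,[0.001,0,0.001],[-0.18,0,0]],[1.0,[0.001,0,0.001],[-0.28,0,0]],[1.0,[0.001,0,0.001],[-0.38,0,0]]]'

```text
clock: 13.1
ee_pos: [0.5761, -0.3091, 0.2125]
orientation: [[0.007, 0.847, 0.532], [-0.005, 0.532, -0.847], [-1.0, 0.003, 0.008]]
wrist_force: [-1.3, 0.6, 6.3]
grip_width: 0.153
```

```bash
python3 - <<'E'
from h import *
s=st(); im2=eyes.capture("side"); im=eyes.capture("wrist"); cv2.imwrite("pics/w9.png",im)
b=cv2.resize(im2[220:420,320:520],(600,600),interpolation=cv2.INTER_CUBIC)
cv2.imwrite("pics/s9.png",cv2.convertScaleAbs(b,alpha=1.8,beta=10))
E
```

```text
t 13.1 p [ 0.5761 -0.3091  0.2125] az 32.11 xax [ 0.007 -0.005 -1.   ] F [-1.27  0.63  6.31] T [ 0.25  0.48 -0.13] g 0.153 q [-0.05  0.45  0.66  1.45 -0.28  1.33  1.18]
```

View pics/s9.png

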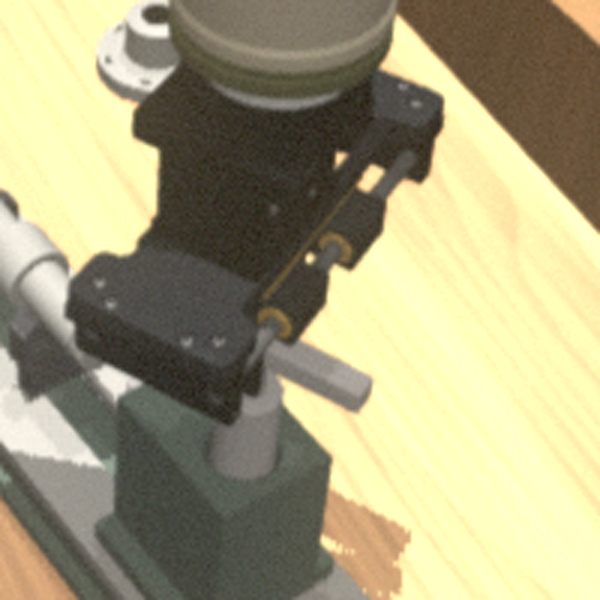

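View pics/w9.png

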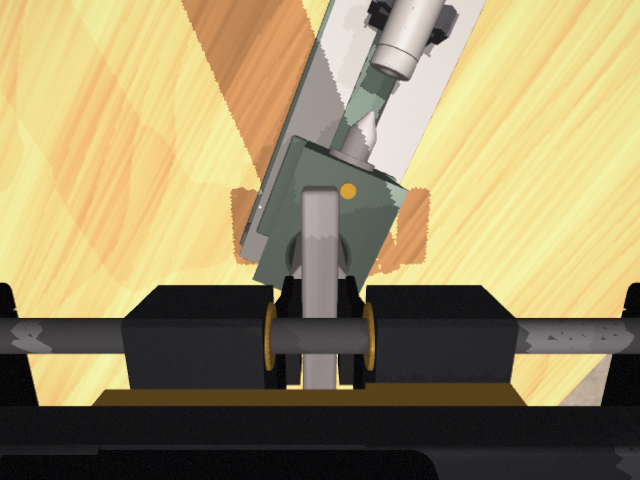

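Emit:
step_arm --deltas '[[1.0,[0,0,0],[-0.1,0,0]],[1.0,[0,0,0],[-0.2,0,0]],[1.0,[0,0,0],[-0.31,0,0]],[1.0,[0,0,0],[-0.42,0,0]],[1.0,[0,0,0],[-0.53,0,0]],[1.0,[0,0,0],[-0.64,0,0]],[1.0,[0,0,0],[-0.75,0,0]],[1.0,[0,0,0],[-0.86,0,0]],[1.0,[0,0,0],[-0.97,0,0]],[1.0,[0,0,0],[-1.07,0,0]],[1.0,[0,0,0],[-1.15,0,0]],[1.0,[0,0,0],[-1.18,0,0]]]'

```text
clock: 14.4
ee_pos: [0.5757, -0.3093, 0.2126]
orientation: [[0.007, -0.17, 0.985], [-0.005, 0.985, 0.17], [-1.0, -0.006, 0.006]]
wrist_force: [-1.8, 0.5, 2.8]
grip_width: 0.154
```

```bash
python3 - <<'E'
from h import *
s=st(); im2=eyes.capture("side"); im=eyes.capture("wrist"); cv2.imwrite("pics/w10.png",im)
b=cv2.resize(im2[220:420,320:520],(600,600),interpolation=cv2.INTER_CUBIC)
cv2.imwrite("pics/s10.png",cv2.convertScaleAbs(b,alpha=1.8,beta=10))
E
```

```text
t 14.4 p [ 0.5757 -0.3093  0.2126] az 99.79 xax [ 0.007 -0.005 -1.   ] F [-1.76  0.47  2.81] T [ 0.42  0.58 -0.23] g 0.154 q [ 0.09  0.42  0.44  1.44 -0.18  1.32  2.29]
```

View pics/s10.png

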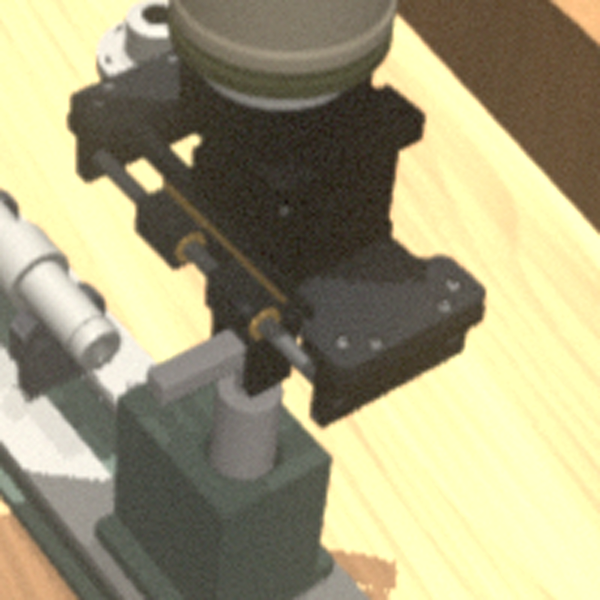

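View pics/w10.png

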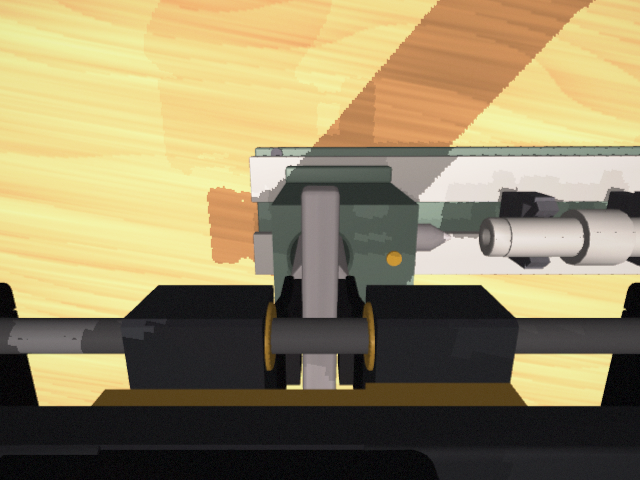

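Emit:
step_arm --deltas '[[1.0,[0,0.004,0],[0,0,0]],[1.0,[0,0.008,0],[0,0,0]],[1.0,[0,0.013,0],[0,0,0]],[1.0,[0,0.018,0],[0,0,0]],[1.0,[0,0.024,0],[0,0,0]],[1.0,[0,0.03,0],[0,0,0]]]'

```text
clock: 15.1
ee_pos: [0.5707, -0.2792, 0.2126]
orientation: [[0.007, -0.167, 0.986], [-0.005, 0.986, 0.167], [-1.0, -0.006, 0.006]]
wrist_force: [-0.9, -3.0, 2.9]
grip_width: 0.156
```

```bash
cat > look.py <<'E'
from h import *
import sys
n=sys.argv[1]
s=st(); im=eyes.capture("top"); cv2.imwrite(f"pics/t{n}.png",im); im2=eyes.capture("side"); cv2.imwrite(f"pics/s{n}.png",im2)
b=cv2.resize(im[200:310,295:530],(800,374),interpolation=cv2.INTER_CUBIC)
c=cv2.resize(im2[220:440,240:460],(440,440) ,interpolation=cv2.INTER_CUBIC)
cv2.imwrite(f"pics/tc{n}.png",cv2.convertScaleAbs(b,alpha=1.7,beta=10)); cv2.imwrite(f"pics/sc{n}.png",cv2.convertScaleAbs(c,alpha=1.7,beta=10))
E
python3 look.py 11
```

```text
t 15.1 p [ 0.5707 -0.2792  0.2126] az 99.62 xax [ 0.007 -0.005 -1.   ] F [-0.88 -3.02  2.91] T [-1.17  0.3  -0.12] g 0.156 q [ 0.05  0.38  0.44  1.49 -0.16  1.3   2.24]
```

View pics/sc11.png

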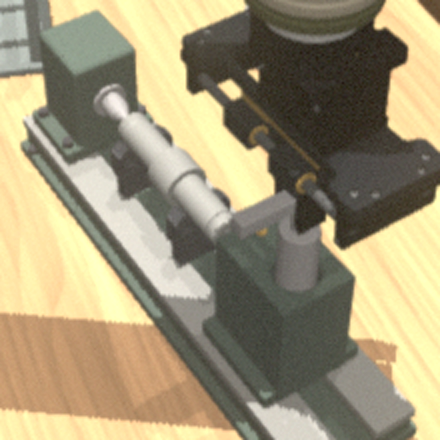

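View pics/tc11.png

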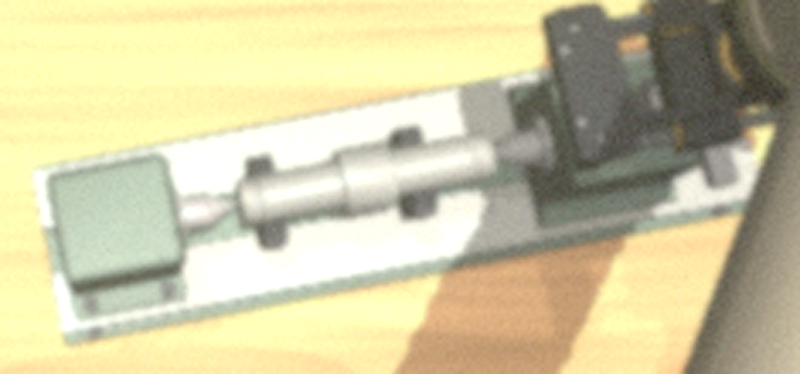

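Emit:
step_arm --deltas '[[1.0,[0,0.004,0],[0,0,0]],[1.0,[0,0.008,0],[0,0,0]],[1.0,[0,0.012,0],[0,0,0]],[1.0,[0,0.016,0],[0,0,0]]]'

```text
clock: 15.6
ee_pos: [0.568, -0.2637, 0.2126]
orientation: [[0.007, -0.167, 0.986], [-0.006, 0.986, 0.167], [-1.0, -0.007, 0.006]]
wrist_force: [0.2, -8.7, 1.3]
grip_width: 0.156
```

Emit:
step_arm --deltas '[[1.0,[0,0.003,0],[0,0,0]],[1.0,[0,0.006,0],[0,0,0]]]'

```text
clock: 15.8
ee_pos: [0.5668, -0.2592, 0.2126]
orientation: [[0.008, -0.166, 0.986], [-0.008, 0.986, 0.166], [-1.0, -0.009, 0.006]]
wrist_force: [0.2, -7.9, 0.8]
grip_width: 0.153
```

```bash
python3 look.py 12
```

```text
t 15.8 p [ 0.5668 -0.2592  0.2126] az 99.54 xax [ 0.008 -0.008 -1.   ] F [ 0.17 -7.89  0.77] T [-2.16 -0.06 -0.1 ] g 0.153 q [ 0.01  0.34  0.43  1.53 -0.14  1.29  2.2 ]
```

View pics/tc12.png

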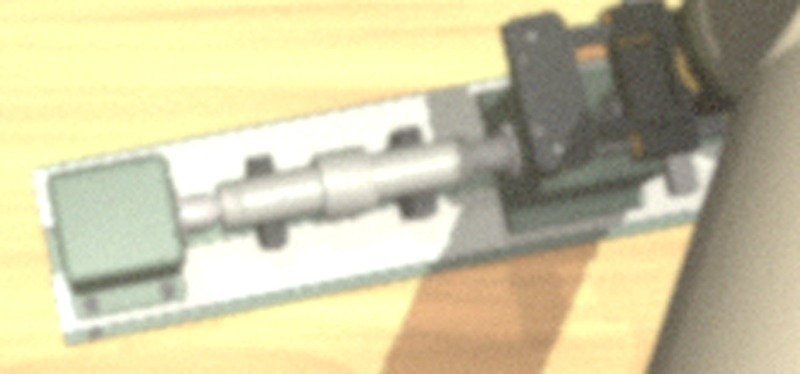

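View pics/sc12.png

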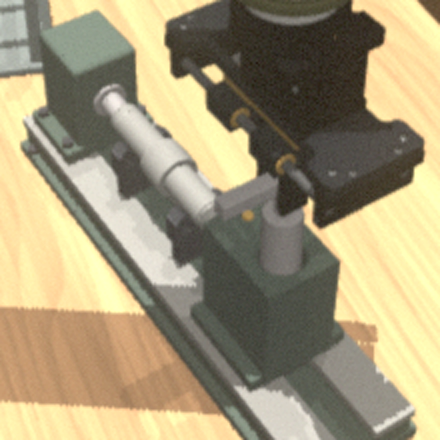

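Emit:
step_arm --deltas '[[1.0,[0,0.003,0],[0,0,0]],[1.0,[0,0.005,0],[0,0,0]]]'

```text
clock: 16.1
ee_pos: [0.5661, -0.2573, 0.2127]
orientation: [[0.01, -0.163, 0.987], [-0.013, 0.986, 0.164], [-1.0, -0.014, 0.007]]
wrist_force: [5.4, -18.6, -4.5]
grip_width: 0.151
```

Emit:
step_arm --deltas '[[1.0,[0,0.002,0],[0,0,0]],[1.0,[0,0.004,0],[0,0,0]]]'

```text
clock: 16.3
ee_pos: [0.5657, -0.257, 0.2128]
orientation: [[0.012, -0.16, 0.987], [-0.019, 0.987, 0.16], [-1.0, -0.02, 0.009]]
wrist_force: [7.3, -19.0, -5.4]
grip_width: 0.151
```

```bash
python3 look.py 13; python3 - <<'E'
from h import *
c=eyes.get_calibration("top")
B=lambda x,y:(295+(x+.5)/3.4-.5,200+(y+.5)/3.4-.5)
im=cv2.imread("pics/t13.png"); cv2.imwrite("pics/t13d.png",cv2.convertScaleAbs(cv2.resize(im[225:295,340:460],None,fx=6,fy=6,interpolation=cv2.INTER_CUBIC),alpha=1.5))
E
```

```text
t 16.3 p [ 0.5657 -0.257   0.2128] az 99.22 xax [ 0.012 -0.019 -1.   ] F [  7.31 -19.    -5.41] T [-4.64 -1.54 -0.31] g 0.151 q [ 0.    0.33  0.43  1.54 -0.13  1.28  2.18]
```

View pics/t13d.png

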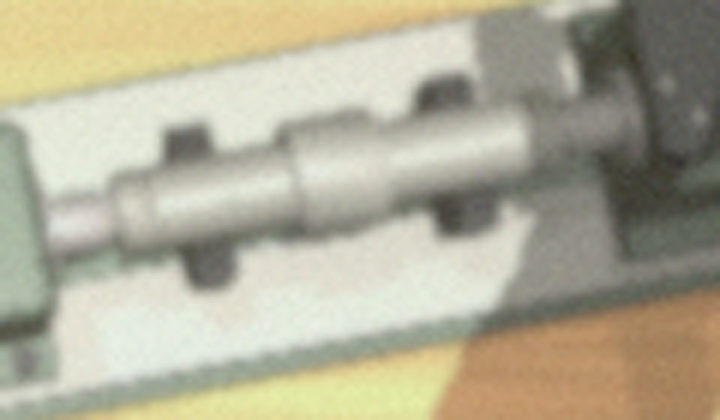

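View pics/sc13.png

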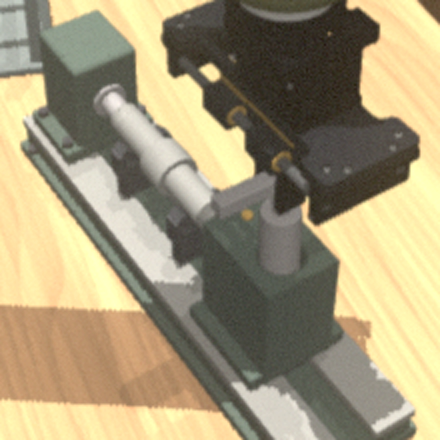

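Emit:
step_arm --deltas '[[1.0,[0,0.001,0],[0.08,0,0]],[1.0,[0,0.001,0],[0.17,0,0]],[1.0,[0,0.001,0],[0.27,0,0]],[1.0,[0,0.001,0],[0.37,0,0]],[1.0,[0,0.001,0],[0.47,0,0]],[1.0,[0,0.001,0],[0.57,0,0]],[1.0,[0,0.001,0],[0.67,0,0]],[1.0,[0,0.001,0],[0.77,0,0]],[1.0,[0,0.001,0],[0.86,0,0]]]'

```text
clock: 17.3
ee_pos: [0.5653, -0.2569, 0.2127]
orientation: [[0.012, 0.647, 0.762], [-0.02, 0.763, -0.647], [-1.0, -0.008, 0.022]]
wrist_force: [-0.7, -6.5, 0.5]
grip_width: 0.153
```

```bash
python3 look.py 14; python3 - <<'E'
from h import *
im=cv2.imread("pics/t14.png"); cv2.imwrite("pics/t14d.png",cv2.convertScaleAbs(cv2.resize(im[225:295,340:460],None,fx=6,fy=6,interpolation=cv2.INTER_CUBIC),alpha=1.5))
E
```

```text
t 17.3 p [ 0.5653 -0.2569  0.2127] az 49.69 xax [ 0.012 -0.02  -1.   ] F [-0.74 -6.54  0.53] T [-1.66  0.15  0.27] g 0.153 q [-0.1   0.35  0.57  1.55 -0.18  1.28  1.35]
```

View pics/t14d.png

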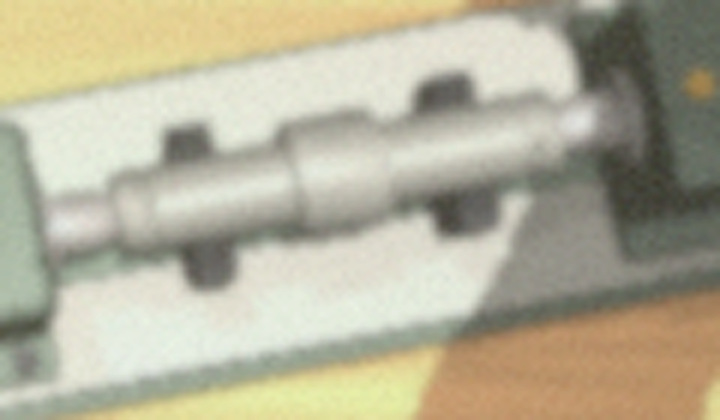

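View pics/sc14.png

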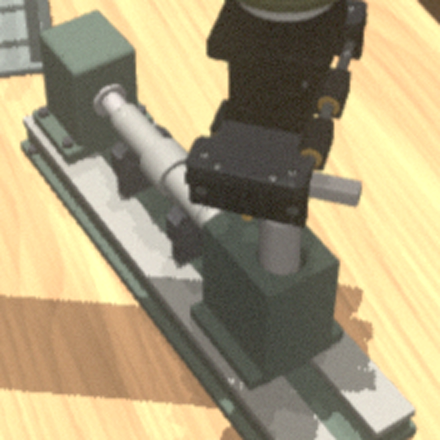

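Emit:
step_arm --deltas '[[1.0,[0,0.001,-0.0012],[0.0,0,0]],[1.0,[0,0.001,-0.0012],[0.1,0,0]],[1.0,[0,0.001,-0.0012],[0.2,0,0]],[1.0,[0,0.001,-0.0012],[0.3,0,0]],[1.0,[0,0.001,-0.0012],[0.4,0,0]],[1.0,[0,0.001,-0.0012],[0.5,0,0]],[1.0,[0,0.0005,-0.0006],[0.6,0,0]],[1.0,[0,0,0],[0.7,0,0]],[1.0,[0,0,0],[0.78,0,0]],[1.0,[0,0,0],[0.82,0,0]]]'

```text
clock: 18.4
ee_pos: [0.5658, -0.2567, 0.2126]
orientation: [[0.013, 0.999, 0.046], [-0.021, 0.046, -0.999], [-1.0, 0.012, 0.021]]
wrist_force: [0.3, -3.3, 1.6]
grip_width: 0.156
```

```bash
python3 look.py 15; python3 - <<'E'
from h import *
im=eyes.capture("wrist"); cv2.imwrite("pics/w15.png",im); st()
E
```

```text
t 18.4 p [ 0.5658 -0.2567  0.2126] az 2.63 xax [ 0.013 -0.021 -1.   ] F [ 0.29 -3.32  1.59] T [-1.16 -0.07  0.26] g 0.156 q [-0.21  0.37  0.71  1.55 -0.24  1.29  0.58]
t 18.55 p [ 0.5658 -0.2567  0.2126] az 2.85 xax [ 0.013 -0.021 -1.   ] F [ 2.08 -4.43  0.8 ] T [-1.22 -0.32  0.13] g 0.156 q [-0.2   0.37  0.71  1.55 -0.24  1.29  0.58]
```

View pics/w15.png

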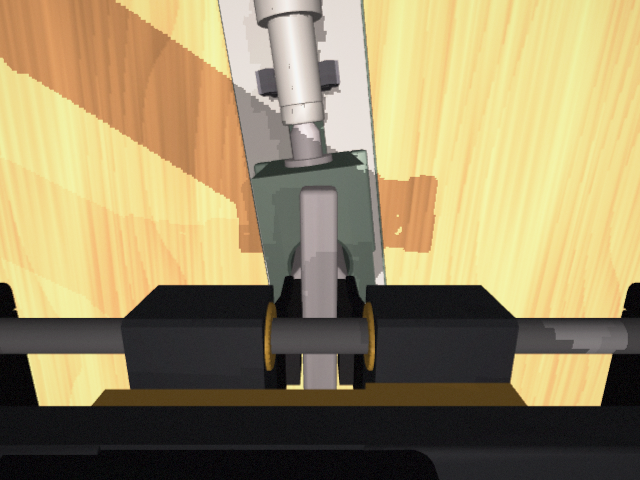

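View pics/sc15.png

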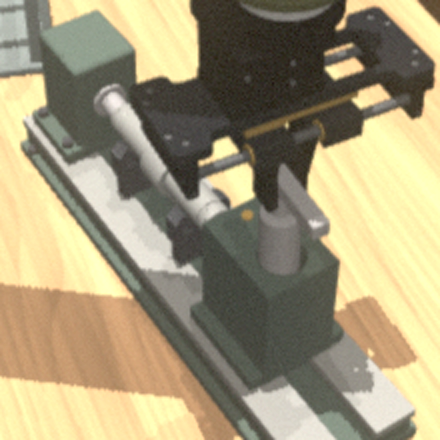

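Emit:
step_arm --deltas '[[1.0,[0,0,0],[0.04,0,0]],[1.0,[0,0,0],[0.08,0,0]],[1.0,[0,0,0],[0.08,0,0]]]'

```text
clock: 18.85
ee_pos: [0.566, -0.2567, 0.2126]
orientation: [[0.013, 0.999, -0.029], [-0.021, -0.029, -0.999], [-1.0, 0.014, 0.02]]
wrist_force: [0.8, -4.3, 1.2]
grip_width: 0.152
```

```bash
python3 - <<'E'
from h import *
im=eyes.capture("wrist"); cv2.imwrite("pics/w16.png",im[130:330,200:440]); s=st(); print(s["torque"])
E
```

```text
t 18.9 p [ 0.5659 -0.2567  0.2126] az -1.6 xax [ 0.013 -0.021 -1.   ] F [ 0.91 -5.03  1.59] T [-1.32 -0.09  0.54] g 0.15 q [-0.21  0.38  0.72  1.55 -0.24  1.29  0.51]
[-1.32117143 -0.09295043  0.54468689]
```

View pics/w16.png

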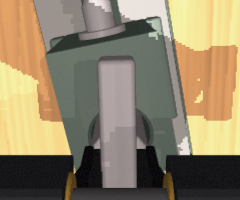

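Emit:
step_arm --deltas '[[1.0,[0,0,0.001],[-0.06,0,0]],[1.0,[0,0,0.0015],[-0.1,0,0]],[1.0,[-0.005,0,0.0016],[-0.1,0,0]],[1.0,[-0.012,0,0.0018],[-0.1,0,0]],[1.0,[-0.02,0,0.002],[-0.1,0,0]]]'

```text
clock: 19.4
ee_pos: [0.5654, -0.2576, 0.2327]
orientation: [[0.012, 0.997, 0.072], [-0.02, 0.072, -0.997], [-1.0, 0.011, 0.021]]
wrist_force: [0.8, -0.3, -3.2]
grip_width: 0.153
```

```bash
python3 look.py 17
```

```text
t 19.4 p [ 0.5654 -0.2576  0.2327] az 4.12 xax [ 0.012 -0.02  -1.   ] F [ 0.82 -0.26 -3.16] T [-0.2  -0.06 -0.04] g 0.153 q [-0.2   0.36  0.71  1.52 -0.23  1.32  0.6 ]
```

View pics/sc17.png

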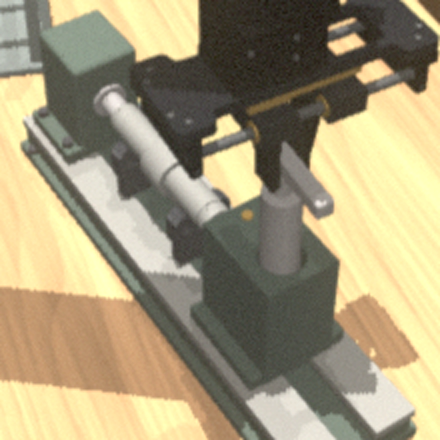

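Emit:
step_arm --deltas '[[1.0,[-0.01,0,0.0002],[0,0,0]],[1.0,[-0.022,0,0.0004],[0,0,0]],[1.0,[-0.035,0.0004,0.0007],[0,0,0]],[1.0,[-0.05,0.0005,0.001],[0,0,0]],[1.0,[-0.065,0.0007,0.0013],[0,0,0]],[1.0,[-0.08,0.0008,0.0016],[0,0,0]],[1.0,[-0.095,0.001,0.002],[0,0,0]],[1.0,[-0.108,0.001,0.002],[0,0,0]],[1.0,[-0.117,0.001,0.002],[0,0,0]],[1.0,[-0.12,0.001,0.002],[0,0,0]]]'

```text
clock: 20.5
ee_pos: [0.5657, -0.2576, 0.3552]
orientation: [[0.016, 0.997, 0.072], [-0.021, 0.072, -0.997], [-1.0, 0.014, 0.022]]
wrist_force: [0.7, -0.6, -3.7]
grip_width: 0.155
```

```bash
python3 look.py 18; python3 - <<'E'
from h import *
delta([.480,.3764,.355],-12.2)
c=eyes.get_calibration("top")
im=cv2.imread("pics/t18.png"); cv2.imwrite("pics/t18d.png",cv2.convertScaleAbs(cv2.resize(im[215:305,330:530],None,fx=4,fy=4,interpolation=cv2.INTER_CUBIC),alpha=1.5))
im=cv2.imread("pics/s18.png"); cv2.imwrite("pics/s18d.png",cv2.convertScaleAbs(cv2.resize(im[180:400,240:460],None,fx=2.6,fy=2.6,interpolation=cv2.INTER_CUBIC),alpha=1.7))
E
```

```text
t 20.5 p [ 0.5657 -0.2576  0.3552] az 4.13 xax [ 0.016 -0.021 -1.   ] F [ 0.69 -0.63 -3.71] T [-0.02  0.05 -0.02] g 0.155 q [-0.2   0.32  0.73  1.31 -0.2   1.56  0.58]
d [-0.0151, -0.0396, -0.6382] w [0.2848, 0.0195, -0.0161] |d| 0.6396 rotdeg 16.4
```

View pics/t18d.png

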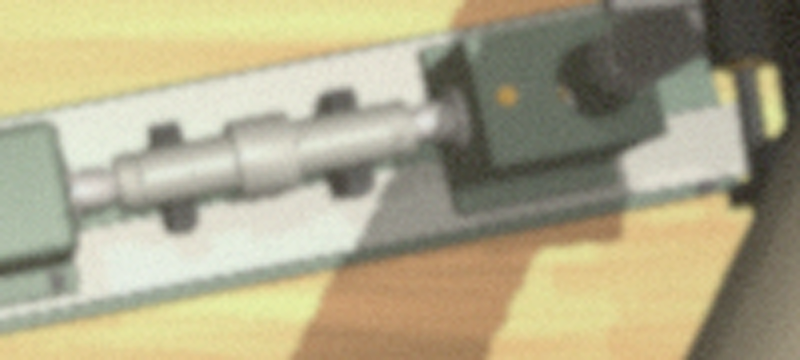

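View pics/s18d.png

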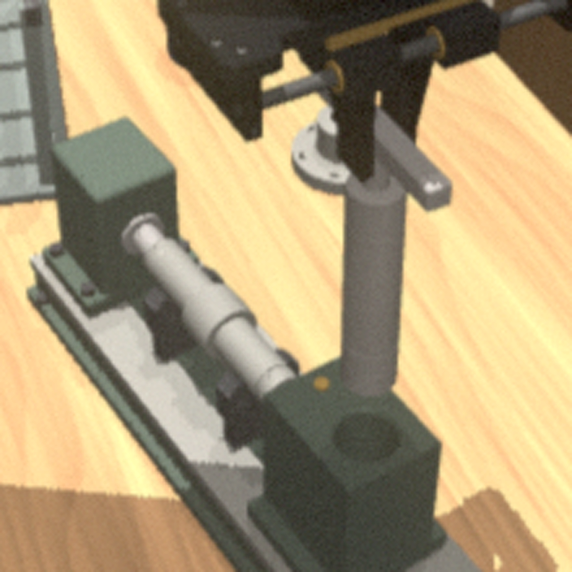

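Emit:
step_arm --deltas '[[1.0,[0,0,-0.004],[0.002,0,0]],[1.0,[0,-0.001,-0.014],[0.006,0,0]],[1.0,[-0.001,-0.002,-0.031],[0.014,0,0]],[1.0,[-0.001,-0.003,-0.054],[0.024,0,0]],[1.0,[-0.002,-0.005,-0.081],[0.036,0,0]],[1.0,[-0.002,-0.0065,-0.108],[0.048,0,0]],[1.0,[-0.003,-0.008,-0.135],[0.06,0,0]],[1.0,[-0.004,-0.01,-0.162],[0.072,0,0]],[1.0,[-0.004,-0.0115,-0.185],[0.082,0,0]],[1.0,[-0.005,-0.0125,-0.202],[0.09,0,0]],[1.0,[-0.005,-0.013,-0.212],[0.094,0,0]],[1.0,[-0.005,-0.0135,-0.215],[0.095,0,0]]]'

```text
clock: 21.8
ee_pos: [0.5363, -0.0424, 0.354]
orientation: [[0.014, 1.0, -0.021], [-0.02, -0.021, -1.0], [-1.0, 0.015, 0.02]]
wrist_force: [-0.1, 0.2, -3.8]
grip_width: 0.155
```

```bash
python3 - <<'E'
from h import *
st()
delta([.480,.3764,.355],-12.2)
E
```

```text
t 21.8 p [ 0.5363 -0.0424  0.354 ] az -1.2 xax [ 0.014 -0.02  -1.   ] F [-0.1   0.21 -3.76] T [-0.04  0.03  0.04] g 0.155 q [-0.58  0.08  0.61  1.53 -0.03  1.53  0.01]
d [-0.0102, -0.065, -0.4174] w [0.1918, 0.0184, -0.0165] |d| 0.4226 rotdeg 11.1
```

Emit:
step_arm --deltas '[[1.0,[0,-0.001,-0.004],[0.002,0,0]],[1.0,[0,-0.002,-0.014],[0.006,0,0]],[1.0,[-0.001,-0.005,-0.031],[0.014,0,0]],[1.0,[-0.001,-0.008,-0.054],[0.024,0,0]],[1.0,[-0.002,-0.012,-0.08],[0.036,0,0]],[1.0,[-0.002,-0.016,-0.106],[0.048,0,0]],[1.0,[-0.003,-0.02,-0.132],[0.06,0,0]],[1.0,[-0.004,-0.024,-0.158],[0.072,0,0]],[1.0,[-0.004,-0.028,-0.181],[0.082,0,0]],[1.0,[-0.005,-0.031,-0.197],[0.09,0,0]],[1.0,[-0.005,-0.032,-0.206],[0.094,0,0]],[1.0,[-0.005,-0.0325,-0.209],[0.096,0,0]]]'

```text
clock: 23.0
ee_pos: [0.5081, 0.168, 0.3542]
orientation: [[0.014, 0.993, -0.116], [-0.02, -0.116, -0.993], [-1.0, 0.016, 0.019]]
wrist_force: [1.2, 0.3, -3.7]
grip_width: 0.154
```

```bash
python3 - <<'E'
from h import *
st()
delta([.480,.3764,.355],-12.2)
E
```

```text
t 23.0 p [0.5081 0.168  0.3542] az -6.67 xax [ 0.014 -0.02  -1.   ] F [ 1.22  0.28 -3.73] T [-0.05  0.06  0.05] g 0.154 q [-0.81  0.08  0.42  1.52 -0.01  1.54 -0.51]
d [-0.0055, -0.0521, -0.2037] w [0.0964, 0.0179, -0.0172] |d| 0.2103 rotdeg 5.7
```

Emit:
step_arm --deltas '[[1.0,[-0.01,0,0],[0.0,0,0]],[1.0,[-0.025,0,0],[0.0,0,0]],[1.0,[-0.04,0,0],[0.0,0,0]],[1.0,[-0.048,0,0],[0.0,0,0]],[1.0,[-0.05,-0.001,-0.004],[0.002,0,0]],[1.0,[-0.05,-0.003,-0.014],[0.006,0,0]],[1.0,[-0.05,-0.008,-0.03],[0.014,0,0]],[1.0,[-0.05,-0.013,-0.05],[0.024,0,0]],[1.0,[-0.05,-0.019,-0.072],[0.036,0,0]],[1.0,[-0.05,-0.024,-0.09],[0.044,0,0]],[1.0,[-0.05,-0.027,-0.1],[0.05,0,0]],[1.0,[-0.05,-0.028,-0.104],[0.052,0,0]]]'

```text
clock: 24.2
ee_pos: [0.4911, 0.2769, 0.4009]
orientation: [[0.013, 0.986, -0.166], [-0.021, -0.166, -0.986], [-1.0, 0.016, 0.019]]
wrist_force: [0.3, -0.5, -3.5]
grip_width: 0.15
```

```bash
python3 - <<'E'
from h import *
st()
delta([.480,.3764,.40],-12.2)
E
```

```text
t 24.2 p [0.4911 0.2769 0.4009] az -9.55 xax [ 0.013 -0.021 -1.   ] F [ 0.29 -0.53 -3.49] T [-0.02  0.09  0.  ] g 0.15 q [-0.91  0.16  0.36  1.34 -0.03  1.65 -0.73]
d [-0.0014, -0.0274, -0.0962] w [0.046, 0.0184, -0.0166] |d| 0.1001 rotdeg 3.0
```

Emit:
step_arm --deltas '[[1.0,[0,-0.002,-0.006],[0.004,0,0]],[1.0,[0,-0.006,-0.02],[0.01,0,0]],[1.0,[0,-0.012,-0.042],[0.02,0,0]],[1.0,[0,-0.019,-0.066],[0.032,0,0]],[1.0,[0,-0.024,-0.084],[0.04,0,0]],[1.0,[0,-0.0265,-0.093],[0.045,0,0]],[1.0,[0,-0.0274,-0.096],[0.046,0,0]],[1.0,[0,-0.0274,-0.096],[0.046,0,0]]]'

```text
clock: 25.0
ee_pos: [0.4802, 0.3758, 0.3986]
orientation: [[0.013, 0.977, -0.212], [-0.022, -0.211, -0.977], [-1.0, 0.017, 0.018]]
wrist_force: [0.2, 0.2, -3.6]
grip_width: 0.152
```

```bash
python3 - <<'E'
from h import *
s=st(); cal=eyes.get_calibration("wrist"); im=eyes.capture("wrist"); cv2.imwrite("pics/w20.png",im)
im2=eyes.capture("side"); b=cv2.resize(im2[0:220,100:320],(572,572),interpolation=cv2.INTER_CUBIC); cv2.imwrite("pics/s20.png",cv2.convertScaleAbs(b,alpha=1.8,beta=10))
im3=eyes.capture("top"); b=cv2.resize(im3[210:340,60:280],None,fx=3.6,fy=3.6,interpolation=cv2.INTER_CUBIC); cv2.imwrite("pics/t20.png",cv2.convertScaleAbs(b,alpha=1.8,beta=10))
R=s["orientation"]; bar=s["ee_pos"]-R[:,0]*.008
t=np.linspace(0,2*np.pi,73)
q=np.array([w2px(cal,bar+R[:,0]*.17+.0155*(np.cos(a)*R[:,1]+np.sin(a)*R[:,2])) for a in t]); print("wrist bottom pred",q.min(0),q.max(0), "bar end", w2px(cal,bar-R[:,0]*.007-R[:,2]*.055))
cs=eyes.get_calibration("side")
for h in (0,.138):
  q=np.array([w2px(cs,bar+R[:,0]*(.17-h)+.0155*(np.cos(a)*R[:,1]+np.sin(a)*R[:,2])) for a in t]); q=(q-[100,0])*2.6; print("side",h,q.min(0),q.max(0))
E
```

```text
t 25.0 p [0.4802 0.3758 0.3986] az -12.21 xax [ 0.013 -0.022 -1.   ] F [ 0.16  0.18 -3.61] T [-0.06  0.07  0.04] g 0.152 q [-0.99  0.28  0.32  1.21 -0.06  1.67 -0.9 ]
wrist bottom pred [302.47849089 202.32611785] [339.63358058 238.55830852] bar end [323.33855902 182.61796817]
side 0 [265.37746473 278.70034652] [304.54100444 297.12285374]
side 0.138 [235.23138704 110.58119131] [277.34036896 126.9897009 ]
```

View pics/w20.png

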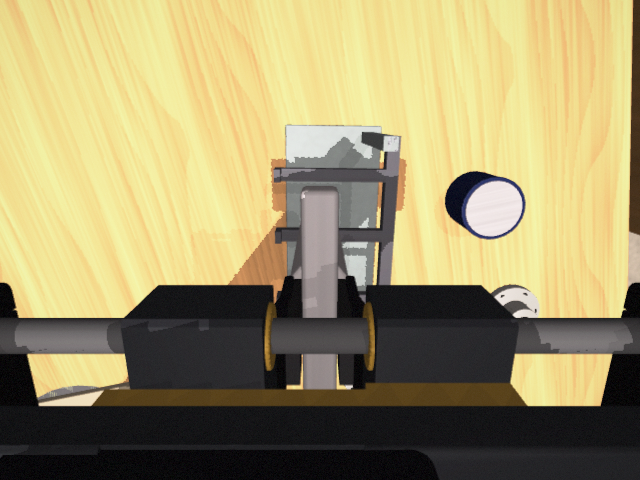

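View pics/s20.png

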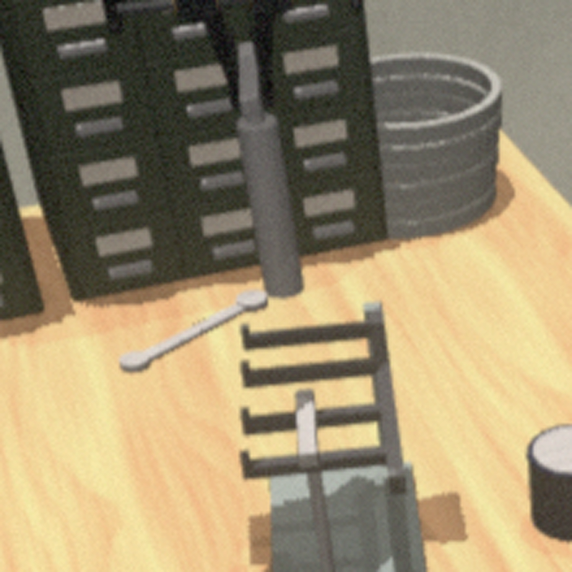

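View pics/t20.png

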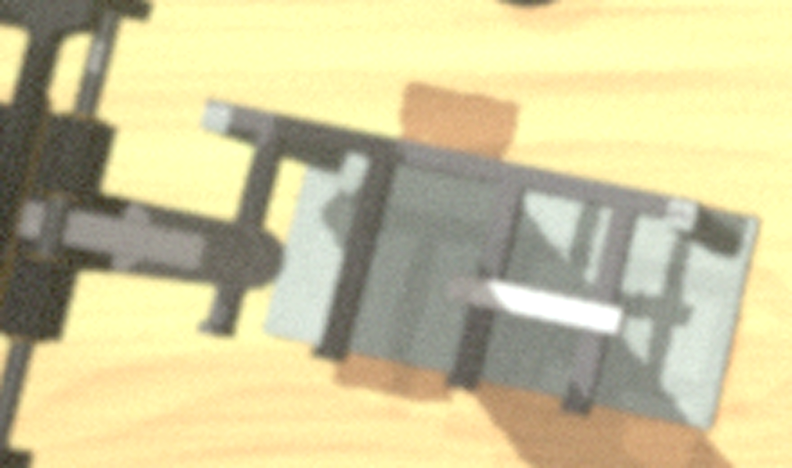

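```bash
python3 - <<'E'
from h import *
im=cv2.imread("pics/w20.png"); cv2.imwrite("pics/w20d.png",cv2.resize(im[120:300,240:420],(600,600),interpolation=cv2.INTER_CUBIC))
E
```

```text
(no output)
```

View pics/w20d.png

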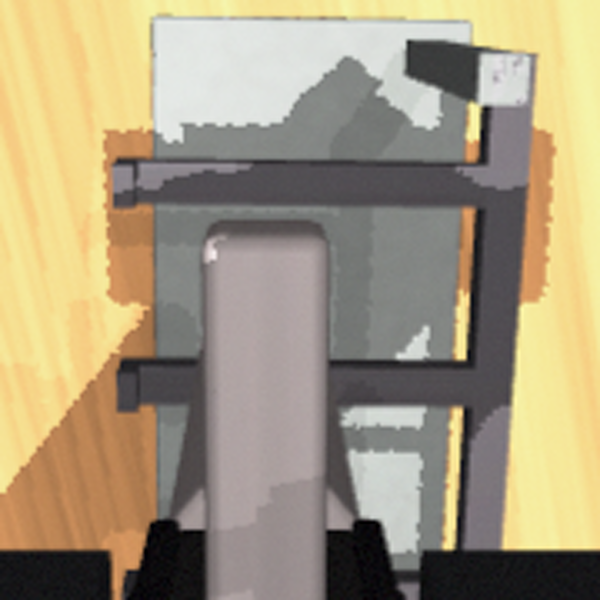

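```bash
python3 - <<'E'
from h import *
s=st(); cal=eyes.get_calibration("wrist")
f=lambda x,y:px2w(cal,240+x/3.333,120+y/3.333,.18)
a=f(300,185);b=f(300,387);m=(a+b)/2; ry=np.array([.2135,.977,0]); rx=np.array([.977,-.2135,0])
print(a,b,np.linalg.norm(a-b),"mid y",m@ry,"TCP y",s["ee_pos"]@ry, "orig y",np.array([.48,.3764,0])@ry,"bar orig",np.array([.4803,.375,0])@ry)
l=(f(125,185)+f(130,387))/2; cb=(f(485,185)+f(475,387))/2; print("lip x",l@rx,"cb",cb@rx,"tcp x",s["ee_pos"]@rx,"orig",np.array([.48,.3764,0])@rx)
delta([.480,.3764,.40],-12.2)
E
```

```text
t 25.15 p [0.4805 0.375  0.399 ] az -12.28 xax [ 0.013 -0.021 -1.   ] F [ 0.53  0.59 -4.21] T [-0.04  0.07  0.02] g 0.15 q [-0.99  0.28  0.32  1.21 -0.06  1.67 -0.9 ]
[0.4986095 0.3988085 0.18     ] [0.48624253 0.33981218 0.18      ] 0.06027858602587265 mid y 0.4659491579350564 TCP y 0.46899076243280347 orig y 0.47022279999999994 bar orig 0.46891905
lip x 0.3518131635399691 cb 0.4551245637996647 tcp x 0.3894248716363086 orig 0.3885986
d [-0.001, -0.0008, -0.0012] w [-0.0015, 0.0178, -0.0175] |d| 0.0018 rotdeg 1.4
```

Emit:
step_arm --deltas '[[1.0,[0.004,0,0.001],[0,0.008,-0.008]],[1.0,[0.012,0,0.002],[0,0.018,-0.017]],[1.0,[0.03,0,0.0015],[0,0.018,-0.017]],[1.0,[0.05,-0.001,0.001],[0,0.018,-0.017]],[1.0,[0.07,-0.001,0.001],[0,0.018,-0.017]],[1.0,[0.09,-0.0015,0.0005],[0,0.018,-0.017]],[1.0,[0.11,-0.002,0],[0,0.018,-0.017]],[1.0,[0.13,-0.002,-0.0003],[0,0.018,-0.017]],[1.0,[0.15,-0.0025,-0.0007],[0,0.018,-0.017]],[1.0,[0.165,-0.003,-0.001],[0,0.018,-0.017]],[1.0,[0.175,-0.003,-0.001],[0,0.018,-0.017]],[1.0,[0.18,-0.003,-0.0012],[0,0.018,-0.017]]]'

```text
clock: 26.35
ee_pos: [0.4802, 0.3726, 0.2181]
orientation: [[-0.0, 0.977, -0.213], [-0.0, -0.213, -0.977], [-1.0, -0.0, 0.0]]
wrist_force: [0.4, -0.4, -2.9]
grip_width: 0.154
```

```bash
python3 - <<'E'
from h import *
s=st(); 
im2=eyes.capture("side"); b=cv2.resize(im2[40:260,130:350],(572,572),interpolation=cv2.INTER_CUBIC); cv2.imwrite("pics/s21.png",cv2.convertScaleAbs(b,alpha=1.8,beta=10))
im=eyes.capture("wrist");cv2.imwrite("pics/w21.png",cv2.resize(im[120:300,240:420],(500,500),interpolation=cv2.INTER_CUBIC))
delta([.480,.3745,.1785],-12.2)
E
```

```text
t 26.35 p [0.4802 0.3726 0.2181] az -12.3 xax [-0. -0. -1.] F [ 0.39 -0.39 -2.91] T [-0.12  0.09  0.02] g 0.154 q [-0.98  0.3   0.3   1.55 -0.09  1.3  -0.88]
d [0.0402, -0.0006, -0.0016] w [-0.0017, 0.0002, -0.0003] |d| 0.0402 rotdeg 0.1
```

View pics/s21.png

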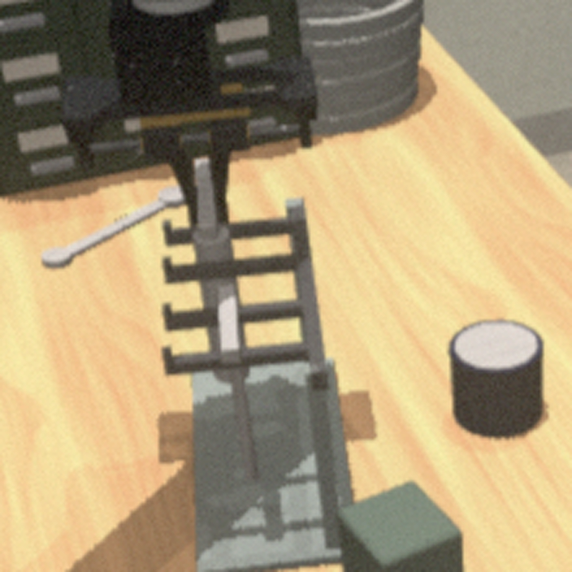

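View pics/w21.png

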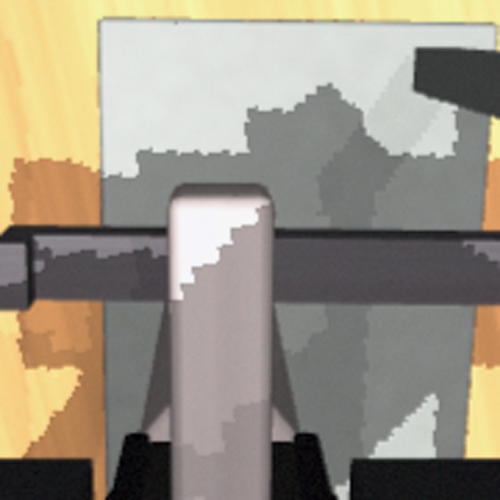

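Tube is between the prongs, no contact; lower to the prongs.

Emit:
step_arm --deltas '[[1.0,[0.01,0,0],[0,0,0]],[1.0,[0.022,0,0],[0,0,0]],[1.0,[0.03,0,0],[0,0,0]],[1.0,[0.035,0,0],[0,0,0]],[1.0,[0.0375,0,0],[0,0,0]],[1.0,[0.039,0,0],[0,0,0]]]'

```text
clock: 27.05
ee_pos: [0.4803, 0.3729, 0.1796]
orientation: [[0.0, 0.977, -0.213], [-0.0, -0.213, -0.977], [-1.0, 0.0, 0.0]]
wrist_force: [-0.9, -0.9, -1.7]
grip_width: 0.151
```

```bash
python3 - <<'E'
from h import *
s=st(); 
E
```

```text
t 27.05 p [0.4803 0.3729 0.1796] az -12.3 xax [ 0. -0. -1.] F [-0.88 -0.91 -1.71] T [-0.33  0.32 -0.02] g 0.151 q [-0.97  0.33  0.3   1.6  -0.1   1.23 -0.87]
```

Emit:
step_arm --deltas '[[1.0,[0.001,0,0],[0,0,0]],[1.0,[0.001,0,0],[0,0,0]],[0.6,[0.001,0,0],[0,0,0]],[0.3,[0.001,0,0],[0,0,0]],[0.0,[0.001,0,0],[0,0,0]],[0.0,[0.001,0,0],[0,0,0]],[0.0,[-0.01,0,0],[0,0,0]],[0.0,[-0.03,0,0],[0,0,0]],[0.0,[-0.06,0,0],[0,0,0]],[0.0,[-0.1,0,0],[0,0,0]],[0.0,[-0.12,0,0],[0,0,0]]]'

```text
clock: 28.15
ee_pos: [0.481, 0.3733, 0.3041]
orientation: [[0.004, 0.977, -0.213], [0.003, -0.213, -0.977], [-1.0, 0.003, -0.004]]
wrist_force: [-0.5, -0.1, 0.5]
grip_width: 0.496
```

```bash
python3 - <<'E'
from h import *
s=st(); cal=eyes.get_calibration("wrist")
im2=eyes.capture("side"); b=cv2.resize(im2[40:260,130:350],(572,572),interpolation=cv2.INTER_CUBIC); cv2.imwrite("pics/s22.png",cv2.convertScaleAbs(b,alpha=1.8,beta=10))
im=eyes.capture("wrist");cv2.imwrite("pics/w22.png",im)
print(eyes.recognise("wrist","tkey_bar")[:1])
im=eyes.capture("top"); cv2.imwrite("pics/t22.png",im)
b=cv2.resize(im[200:310,295:530],(800,374),interpolation=cv2.INTER_CUBIC); cv2.imwrite("pics/tc22.png",cv2.convertScaleAbs(b,alpha=1.7,beta=10))
E
```

```text
t 28.15 p [0.481  0.3733 0.3041] az -12.31 xax [ 0.004  0.003 -1.   ] F [-0.52 -0.06  0.46] T [-0.04  0.09  0.02] g 0.496 q [-0.98  0.27  0.31  1.41 -0.08  1.47 -0.89]
[{'location': [0.4805, 0.3752, 0.1935], 'confidence': 0.95}]
```

View pics/s22.png

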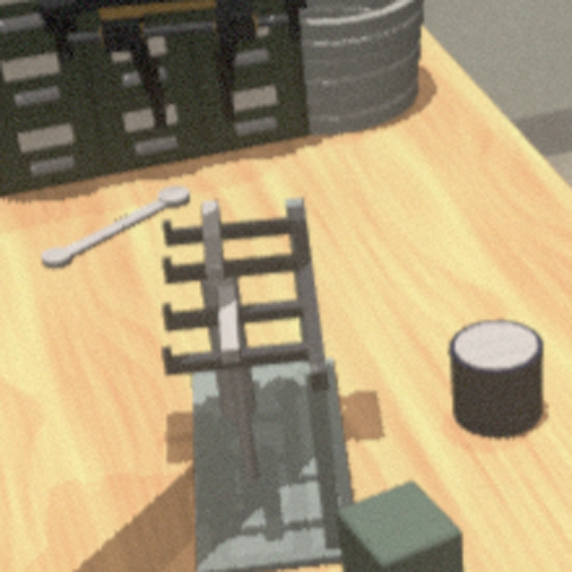

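View pics/w22.png

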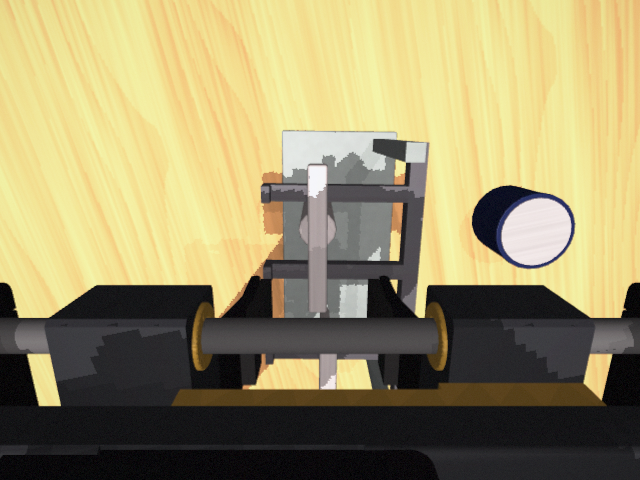

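View pics/tc22.png

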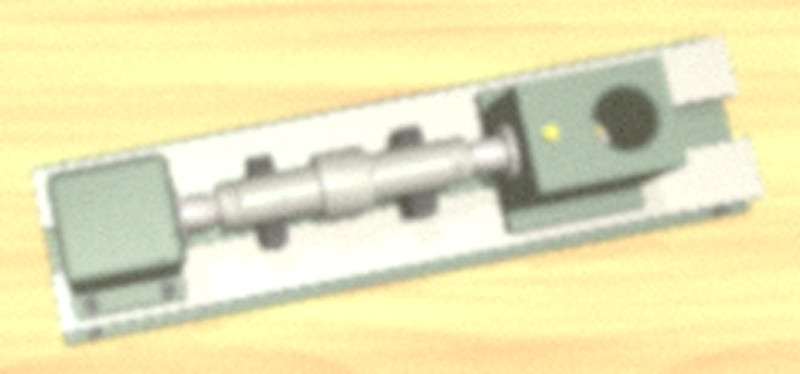

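```bash
python3 - <<'E'
from h import *
c=eyes.get_calibration("top")
B=lambda x,y:(295+(x+.5)/3.4-.5,200+(y+.5)/3.4-.5)
P=lambda x,y,z:px2w(c,*B(x,y),z)
by=np.array([-.177,.984,0])
b0=P(707,102,.145);b1=P(626,118,.145);print("travel",(b1-b0)@by)
ht=P(235,206,.1);tt=P(530,146,.1); print("tip gap0",(ht-tt)@by,"now",(ht-tt)@by-(b1-b0)@by,"need 129.2")
print("shaft ends", (P(216,204,.1)-P(468,156,.1))@by, "head end to head face",(P(181,215,.1)-P(216,204,.1))@by,"tail",(P(468,156,.1)-P(508,148,.1))@by)
for n in ["hex_driver","grease_tin","flange","shaft"]: print(n,np.round(eyes.recognise("top",n)[0]["location"],3))
im=cv2.imread("pics/t22.png"); cv2.imwrite("pics/t22d.png",cv2.convertScaleAbs(cv2.resize(im[215:305,340:480],None,fx=5.5,fy=5.5,interpolation=cv2.INTER_CUBIC),alpha=1.3))
E
```

```text
travel 0.04686695656341097
tip gap0 0.17807596287421612 now 0.13120900631080515 need 129.2
shaft ends 0.151674737356217 head end to head face 0.02154863280198106 tail 0.02416934046178101
hex_driver [0.461 0.242 0.196]
grease_tin [0.692 0.292 0.072]
flange [0.727 0.11  0.013]
shaft [ 0.541 -0.106  0.111]
```

View pics/t22d.png

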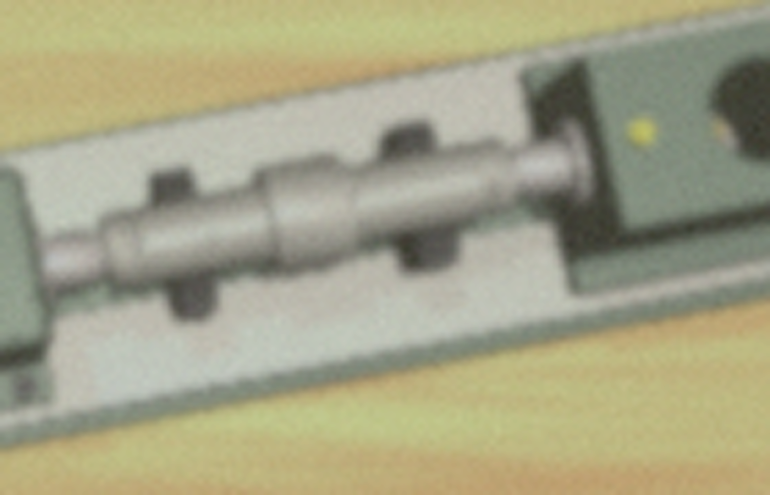

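```bash
python3 - <<'E'
from bench import ctrl
print(ctrl.job_done()); print(ctrl.sense()["clock"])
E
```

```text
the job is handed in; nothing more can be done
None
the job is handed in; nothing more can be done
```

I set the shaft up between the points, tightened the clamp again, hung the T-key back in its fork and handed the job in at about 28 s. No verdict was reported, so the result below rests on my own checks.

**What I did**
- **Key down the bore:** I took the T-key from the left fork and lowered it onto the stem. It had tilted about 10° in the jaws on the way over. I tilted the tool to match, put it in, and gripped it again upright once it stood on the washer.
- **Undoing and sliding:** I turned the clamp back about 90°. I then pushed the tailstock through the key. It took about 3 N, then 8 N once it moved the shaft, and stopped hard at about 20 N.
- **Tightening and return:** I kept a light push on while turning the clamp tight. I then drew the key out, hung it in the same fork and backed off with the gripper open.

**Last checks**
- **Clamp:** the torque at the stop reached 0.54 N m, above the 0.2 to 0.4 N m it takes to turn. The bar stood past the aligned angle by about the free play or a little more. I did not look down the bore at the stem afterwards.
- **Shaft:** the last top picture shows both points in the shaft's centre holes. My estimate of the distance between the tips was about 131 mm against the 129.2 mm needed. The difference is within the few millimetres this camera measurement can be off. The hard stop is the stronger evidence that the shaft is nipped.
- **Key and other things:** the key hangs upright in its fork at about (0.480, 0.375), where it started. The driver and flange were found within 1 mm of their first positions. The tin was found about 6 mm from its first position, but the network is only good to about 4 mm and the arm was never near it.

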